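Load and index the sample carousel

TASK

First lift the carousel's black-knobbed sprung plunger, turn the turntable to the loading station (yellow mark) and let the plunger drop fully home. With it locked there, stand every blue-capped sample bottle on the bench upright in the blue crate, one per cell. Then lift the plunger again, turn the loaded turntable to the station with the green lamp and let the plunger drop fully home there, and press the blue start button; leave the other things on the bench where they are.

Things in the scene. Friction and masses are not known exactly. Their poses are not given: they have to be found in the camera images.
- carousel: fixed grey round base of the sample carousel, 370 mm in diameter, top 45 mm above the bench, a 280 mm white turntable with the blue crate on it; origin on the bench under the turntable's axis. Three index holes lie on its top, 155 mm from the axis: the loading station's (yellow mark) at its own -x side, the two others 0.87 rad round the axis to either side.
- turntable (a joint): angle of the turntable, rad, positive anticlockwise from above, 0 at the loading station, 0.87 at the right-hand station and -0.87 at the left-hand one (as the robot sees it); stops at +-0.96. It turns with little friction, but only while the plunger is out of the holes; a plunger at home locks it to within about 0.02.
- plunger (a joint): lift of the sprung index plunger, m: 0 fully home in a hole, about 0.012 resting on top of the base between holes, 0.020 fully lifted. A spring of about 5 to 7 N pushes it down. It slides in a white lug on the turntable's rim and turns with it; its pin is 10 mm thick, the holes 14 mm.
- knob (a point): middle of the plunger's black round knob, 30 mm in diameter and 28 mm high, upright, 155 mm from the turntable's axis; it rises with the plunger (its centre is 99 mm above the bench when home). 27 mm below this point lies the top of the plunger's bushing.
- start (a joint): travel of the blue start button, m: 0 released, 0.006 fully pressed (about 5 N); it springs back
- start_top (a point): middle of the top of the blue round start button, 36 mm in diameter, on a small black housing at the carousel's right, 22 mm above the bench; pressed straight down
- lamp_green: green status lamp, a low dome 30 mm in diameter and 19 mm high on the base's top, just outside either the left-hand or the right-hand index hole (49 mm from it); origin at its foot. It marks the station that is free.
- lamp_red: red status lamp, alike, at the other outer station, which is out of use
- cell0 (a point): centre of the floor of crate cell 0, 60 mm above the bench; it turns with the turntable, its x axis pointing away from the plunger. The open-topped cells are 70 mm square at 74 mm pitch (two along x, three along y) with walls 4 mm thick; the outer walls rise 46 mm above this floor, the dividers 39 mm.
- cell1 (a point): centre of the floor of crate cell 1, 60 mm above the bench; it turns with the turntable, its x axis pointing away from the plunger. The open-topped cells are 70 mm square at 74 mm pitch (two along x, three along y) with walls 4 mm thick; the outer walls rise 46 mm above this floor, the dividers 39 mm.
- cell2 (a point): centre of the floor of crate cell 2, 60 mm above the bench; it turns with the turntable, its x axis pointing away from the plunger. The open-topped cells are 70 mm square at 74 mm pitch (two along x, three along y) with walls 4 mm thick; the outer walls rise 46 mm above this floor, the dividers 39 mm.
- cell3 (a point): centre of the floor of crate cell 3, 60 mm above the bench; it turns with the turntable, its x axis pointing away from the plunger. The open-topped cells are 70 mm square at 74 mm pitch (two along x, three along y) with walls 4 mm thick; the outer walls rise 46 mm above this floor, the dividers 39 mm.
- cell4 (a point): centre of the floor of crate cell 4, 60 mm above the bench; it turns with the turntable, its x axis pointing away from the plunger. The open-topped cells are 70 mm square at 74 mm pitch (two along x, three along y) with walls 4 mm thick; the outer walls rise 46 mm above this floor, the dividers 39 mm.
- cell5 (a point): centre of the floor of crate cell 5, 60 mm above the bench; it turns with the turntable, its x axis pointing away from the plunger. The open-topped cells are 70 mm square at 74 mm pitch (two along x, three along y) with walls 4 mm thick; the outer walls rise 46 mm above this floor, the dividers 39 mm.
- bottle1: squat white sample bottle (may be absent): round, 60 mm in diameter and 62 mm high with a short shoulder and, from 68 to 92 mm above its foot, a blue cap 40 mm in diameter; origin at the centre of its underside, z up along the bottle
- bottle2: squat white sample bottle (may be absent): round, 60 mm in diameter and 62 mm high with a short shoulder and, from 68 to 92 mm above its foot, a blue cap 40 mm in diameter; origin at the centre of its underside, z up along the bottle
- bottle3: squat white sample bottle (may be absent): round, 60 mm in diameter and 62 mm high with a short shoulder and, from 68 to 92 mm above its foot, a blue cap 40 mm in diameter; origin at the centre of its underside, z up along the bottle
- bottle4: squat white sample bottle (may be absent): round, 60 mm in diameter and 62 mm high with a short shoulder and, from 68 to 92 mm above its foot, a blue cap 40 mm in diameter; origin at the centre of its underside, z up along the bottle
- bottle5: squat white sample bottle (may be absent): round, 60 mm in diameter and 62 mm high with a short shoulder and, from 68 to 92 mm above its foot, a blue cap 40 mm in diameter; origin at the centre of its underside, z up along the bottle
- bottle6: squat white sample bottle (may be absent): round, 60 mm in diameter and 62 mm high with a short shoulder and, from 68 to 92 mm above its foot, a blue cap 40 mm in diameter; origin at the centre of its underside, z up along the bottle
- collar: white plastic hexagonal screw collar, 64 mm across, 24 mm high, lying flat; a bystander, origin at the centre of its underside
- jar: amber glass jar with orange lid, 72 mm in diameter, 100 mm high; a bystander, origin at the centre of its underside
- rack: pink tube rack, 190 x 75 mm (long side along its x), 28 mm high; a bystander, origin at the centre of its underside
- marker: white marker pen with black cap, 120 mm long, lying down; a bystander, origin at the centre of its underside
Things that resemble listed ones, but are neither listed nor needed, are in the scene too. Leave any pink look-alike of the bottle1 alone.

How it is judged:
By the outcome, as a careful person would: the job done as asked, in the order asked, and still so for the second after the job is handed in, with the robot touching nothing.
Of bottle1, bottle2, bottle3, bottle4, bottle5, bottle6 only 4 to 6 are there at a start; the rules pass over those that are not, and their reading is None.
At some moment in a run one of bottle1, bottle2, bottle3, bottle4, bottle5, bottle6 may be knocked a few centimetres aside while the robot is not near it.
Once in a run the grip may slacken for a moment while it holds something.
It also fails if it takes over 208 s, if anything falls off the work surface, if the arm or the gripper's body presses on something with over 40 N, if the wrist force passes 120 N, or if a joint passes its speed limit or range.

ROBOT

A 6-joint arm with a two-finger parallel gripper is mounted at the origin on the work surface. World frame = base frame: x ahead of the robot, y to its left, z up, the work surface at z = 0. Lengths are in m, angles in rad, forces in N, time in s.
With the tool pointing down it reaches from about 0.375 to 0.9 m from the base axis. Payload 3.1 kg.
Tool frame: the origin (TCP) lies between the finger pads; the fingertips stand 19 mm ahead of it and the grasp point (between the pads) is the TCP; z points along the fingers, y is the line along which they close (so a half turn about z gives the same grasp; the last joint's range is limited). The gripper opens to 87 mm and grips with 3 to 60 N. Pads are 19 mm wide; open, the fingers measure 117 mm over their backs; the gripper's body (75 mm by 190 mm) begins 51 mm behind the grasp point.
Start: joints at [1.034, 0.527, 1.433, -0, 1.181, -0.178], TCP at [0.219, 0.585, 0.242] pointing down, gripper open.
Joint ranges: [-3.08, 3.08], [-0.75, 2.2], [0.22, 2.44], [-1.43, 4.57], [0, 2.65], [-2.85, 2.85]. Speed limits (rad/s): [2.79, 2.79, 3.14, 3.14, 3.14, 3.14].

INTERFACE

Orientations are given as a unit quaternion [x, y, z, w].
In Python, from rig import telemetry, viewer, hand_in gives the robot as it stands. The module is installed in compiled form; this text tells all that it offers.
- The arm moves only by the shell command python3 -m creep 'ROWS' [FORCE]. ROWS is JSON, a list of rows, each an object with "translation": the shift along the tool's x, y, z in mm, a list of three; "roll": the turn about the tool's z in degrees; "gripper": the finger opening in mm, from 0 to 87. In form: [{"translation": [tx, ty, tz], "roll": roll, "gripper": gripper}, ...]. A call has 1 to 5 rows; each row is the pose to reach, as a shift and turn from the pose commanded when the call began, along the tool's axes at that moment; what a row does not reach only later rows make up. A row lasts 1/12 s, in which the tool goes at most 41.7 mm and 7.16 degrees, less where a joint would pass 70% of its speed; a pose out of reach is approached as far as the arm can. A call with a gripper value outside its range is refused whole. The fingers move at their own pace and stop on an object; FORCE is the grip in N (left out, the last holds). Time passes only in rows, so rows that repeat a pose let the fingers close. It gives the time, the measured TCP pose, the force, the opening and the grip force at its end, in the units of the state.
- telemetry.get_obs(): the state, without advancing time (a new reading comes with each control period).
- viewer.camera(name): name is "scene" or "top"; returns the picture (480x640x3 uint8, blue, green, red); there is no depth.
- viewer.camera_info(name): a dict with "intrinsics" (3x3 intrinsics, pixels), "k1" (the pictures are not rectified: a ray, as slopes to the right and down, at radius r is drawn at 1 + k1 r^2 times it, then the intrinsics apply), "rvec" (rotation vector, rad) and "tvec" (3), from world to camera coordinates, as OpenCV has them. Camera axes: x right, y down, z forward; pixel columns grow to the right and rows downward; lengths in m; the calibration is good to about 2 mm. A picture is of the moment at which its call begins. camera_info takes no time and is no camera call.
- hand_in(): hands the job in; it is judged then, once.
Trained networks look in the newest picture that a camera, given by its name, has taken for a name from the list of things; names that differ only in an ending like _2 or _b are one class to them, and where a whole thing is asked for, a point or a joint stands for the part that bears it (a point fixed in the world has none). Each returns a list of dicts, best first, with "p" (0 to 1); they miss things now and then, are a little off and sometimes report something else, mostly with a low value. They report only what shows in the picture. A call takes as long as a camera call. They do not tell look-alikes from the thing itself.
- viewer.recognise(camera, thing): "bbox" ([left, top, width, height] in pixels, round what is visible of it).
The state is a dict: "time": time; "q": joint angles; "joint_velocities": joint speeds; "joint_torque": joint torques, N m; "position": TCP position; "tool_rot": TCP orientation; "ft_force": force on the tool from outside, world axes, zero at the start; "moment": the same for the moment, N m; "grip_width": finger opening in m; "grip_force": force on a finger pad.
Only numpy, scipy, OpenCV 4.12 (cv2) and the standard library are available. Lean on these libraries where they do the work, as an engineer would, in place of code of your own. Each camera call takes 0.05 s, during which the arm holds its last target. There are 200 camera calls.

## Working session

There is one attempt and no reset: what is moved stays moved. The work goes in short steps, Python scripts to look and compute and a shell command to move; the robot and the scene stay as the last step left them, time stands still between calls to the robot, and variables do not carry over. Pictures are saved under pics/ and viewed, at most 14 in all, crops included, and the job is handed in when it is done.

```bash
ls; mkdir -p pics; cat > h.py <<'E'
import numpy as np, cv2
from rig import telemetry, viewer, hand_in
from scipy.spatial.transform import Rotation as R
def cam(n):
    i=viewer.camera_info(n); K=np.array(i["intrinsics"]); Rm=R.from_rotvec(np.ravel(i["rvec"])).as_matrix(); t=np.ravel(i["tvec"]); return K,i["k1"],Rm,t
def px2w(n,u,v,z):
    K,k1,Rm,t=cam(n)
    p=cv2.undistortPoints(np.array([[[u,v]]],float),K,np.array([k1,0,0,0,0.]))[0,0]
    d=Rm.T@np.array([p[0],p[1],1]); o=-Rm.T@t
    return o+d*(z-o[2])/d[2]
def w2px(n,P):
    K,k1,Rm,t=cam(n)
    return cv2.projectPoints(np.array(P,float).reshape(-1,1,3),cv2.Rodrigues(Rm)[0],t,K,np.array([k1,0,0,0,0.]))[0][:,0]
def st():
    o=telemetry.get_obs(); e=R.from_quat(o["tool_rot"]).as_matrix()
    print("t",round(o["time"],2),"pos",np.round(o["position"],4),"x",np.round(e[:,0],3),"y",np.round(e[:,1],3),"q",np.round(o["q"],2),"F",np.round(o["ft_force"],1),"w",round(o["grip_width"],4),"g",round(o["grip_force"],1)); return o,e
def go(*P):
    "shift in tool axes mm from the current pose to world point P(s)"
    o=telemetry.get_obs(); e=R.from_quat(o["tool_rot"]).as_matrix()
    for p in P: print(np.round(e.T@(np.array(p)-o["position"])*1000,1))
E
python3 - <<'E'
from h import *
st()
for n in("scene","top"):
    cv2.imwrite(f"pics/{n}0.png",viewer.camera(n)); K,k1,Rm,t=cam(n); print(n,-Rm.T@t,Rm[2],K[0,0],k1)
    for th in("carousel","knob","start_top","lamp_green","lamp_red","bottle1","collar","jar","rack","marker","cell0"):
        print(th,[(np.round(d["bbox"]).astype(int).tolist(),round(d["p"],2)) for d in viewer.recognise(n,th) if d["p"]>.2])
E
```

```text
pics
t 0.0 pos [0.2191 0.5846 0.2406] x [-0.936  0.351  0.   ] y [ 0.351  0.936 -0.002] q [ 1.03  0.53  1.43 -0.    1.18 -0.18] F [ 0.4 -0.   0.2] w 0.0873 g 0.0
scene [1.23755702 0.42420269 1.07355803] [-0.53665716 -0.35110815 -0.76728232] 489.5326709397901 -0.08991685880174545
carousel [([208, 179, 135, 131], 0.75), ([222, 180, 99, 104], 0.7)]
knob [([291, 182, 8, 15], 0.45)]
start_top [([222, 186, 16, 14], 0.45)]
lamp_green [([465, 314, 28, 32], 0.67), ([320, 250, 16, 12], 0.59), ([391, 234, 28, 33], 0.25)]
lamp_red [([420, 296, 27, 35], 0.34)]
bottle1 [([339, 351, 29, 36], 0.97), ([378, 272, 28, 34], 0.95), ([371, 308, 24, 42], 0.87), ([464, 315, 30, 34], 0.8), ([433, 258, 25, 34], 0.7), ([420, 293, 25, 39], 0.69), ([390, 234, 28, 33], 0.63), ([334, 286, 27, 34], 0.57)]
collar [([423, 235, 27, 26], 0.93), ([373, 311, 22, 37], 0.46), ([219, 185, 109, 99], 0.42)]
jar [([300, 312, 28, 42], 0.94), ([225, 186, 8, 12], 0.27)]
rack [([490, 249, 38, 64], 0.81), ([436, 258, 25, 33], 0.38)]
marker [([257, 167, 32, 10], 0.68)]
cell0 [([220, 182, 104, 101], 0.83), ([257, 167, 36, 11], 0.66)]
top [0.43738014 0.00926258 1.20170998] [ 0.09479032  0.00222553 -0.99549477] 485.71332685401427 -0.0005780005616727343
carousel [([336, 170, 121, 128], 0.49)]
knob [([410, 285, 10, 12], 0.67)]
start_top [([499, 266, 12, 14], 0.5)]
lamp_green [([326, 234, 14, 11], 0.56)]
lamp_red [([444, 253, 15, 17], 0.71), ([496, 265, 15, 18], 0.36)]
bottle1 [([270, 192, 25, 26], 0.98), ([191, 228, 32, 28], 0.93), ([136, 235, 36, 23], 0.78), ([224, 184, 29, 30], 0.73), ([253, 288, 25, 23], 0.72), ([193, 280, 30, 25], 0.69), ([232, 130, 28, 30], 0.68)]
collar [([226, 319, 31, 26], 0.57)]
jar [([281, 135, 30, 42], 0.71)]
rack [([121, 291, 59, 84], 0.6)]
marker [([452, 340, 54, 6], 0.69), ([252, 286, 26, 24], 0.29)]
cell0 [([341, 168, 113, 132], 0.82)]
```

```bash
python3 - <<'E'
import cv2
a=cv2.imread("pics/top0.png")[110:400,110:520]; cv2.imwrite("pics/top0c.png",cv2.resize(a,(800,566),interpolation=cv2.INTER_CUBIC))
a=cv2.imread("pics/scene0.png")[150:400,200:533]; cv2.imwrite("pics/scene0c.png",cv2.resize(a,(799,600),interpolation=cv2.INTER_CUBIC))
E
```

```text
(no output)
```

View pics/top0c.png

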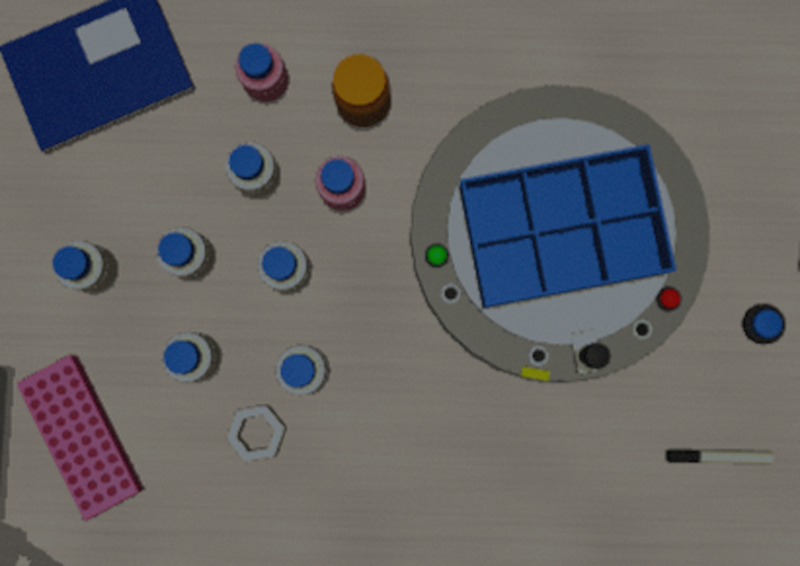

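View pics/scene0c.png

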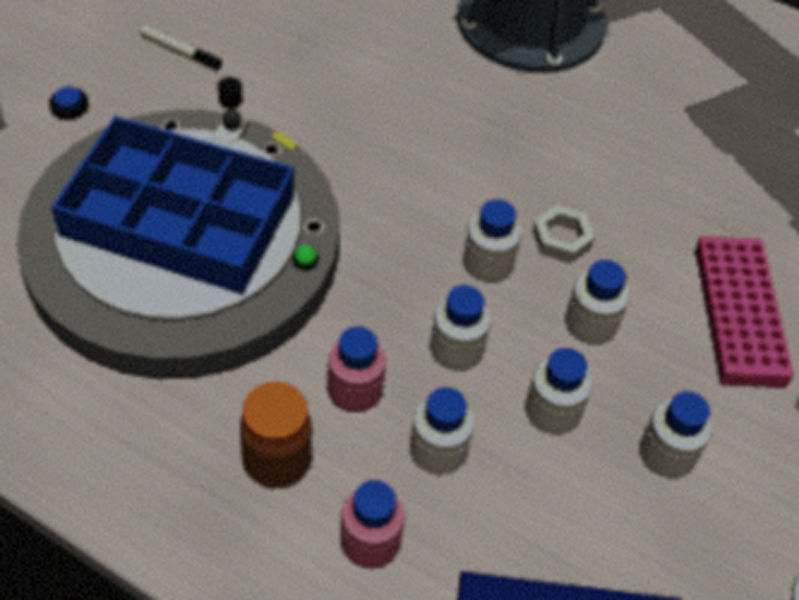

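The top crop shows 6 white bottles with blue caps at (250,165), (180,250), (78,264), (283,265), (187,356) and (302,370). Two pink look-alikes stand at (262,70) and (340,182), and I leave those alone. The green lamp is at the left station (437,255). The knob at (595,356) is a little right of the loading hole at (539,355), and the start button is at (767,324).

```bash
cat >> h.py <<'E'
def full(c,n="top"): return (110+c[0]*410/800,110+c[1]*290/566) if n=="top" else (200+c[0]*333/799,150+c[1]*250/600)
def blobs(img,lo,hi,amin=20):
    m=cv2.inRange(cv2.cvtColor(img,cv2.COLOR_BGR2HSV),np.array(lo),np.array(hi))
    n,_,s,c=cv2.connectedComponentsWithStats(m); return [(c[i],s[i,4]) for i in range(1,n) if s[i,4]>=amin]
def ray(n,u,v):
    o=px2w(n,u,v,1.0); q=px2w(n,u,v,0.0); d=q-o; return o,d/np.linalg.norm(d)
def tri(a,b):
    "a px in top, b px in scene -> point, gap"
    (o1,d1),(o2,d2)=ray("top",*a),ray("scene",*b)
    s=np.linalg.lstsq(np.c_[d1,-d2],o2-o1,rcond=None)[0]; p,q=o1+s[0]*d1,o2+s[1]*d2
    return (p+q)/2,np.linalg.norm(p-q)
def caps(tag=None):
    T,S=viewer.camera("top"),viewer.camera("scene")
    if tag: cv2.imwrite(f"pics/top{tag}.png",T); cv2.imwrite(f"pics/scene{tag}.png",S)
    L=[[b for b in blobs(i,(100,120,50),(130,255,255),25) if b[1]<400] for i in(T,S)]
    for a,n in L[0]:
        c=[]
        for b,m in L[1]:
            p,g=tri(a,b)
            if g<.006 and .0<p[2]<.2: c.append((abs(p[2]-.08),np.round(p,4),round(g*1000,1)))
        print(np.round(a,1),n,[x[1:] for x in sorted(c,key=lambda x:x[0])][:2])
E
python3 - <<'E'
from h import *
caps()
T=cv2.imread("pics/top0.png")
g=cv2.cvtColor(T,cv2.COLOR_BGR2GRAY).astype(float)
def dark(c,z,r=4,bright=False):
    u,v=full(c); u0,v0=int(round(u)),int(round(v)); w=g[v0-r:v0+r+1,u0-r:u0+r+1]; w=np.clip(np.percentile(w,60)-w,0,None)-8; w=np.clip(w,0,None)
    y,x=np.mgrid[-r:r+1,-r:r+1]; return px2w("top",u0+(w*x).sum()/w.sum(),v0+(w*y).sum()/w.sum(),z)
H=[dark(c,.045,3) for c in((539,355),(450,293),(642,329))]
k=px2w("top",*full((595,356)),.122); print("knob",k, dark((595,356),.118,8))
H=np.array(H);print(H)
# circle fit radius .155, angles known
from scipy.optimize import least_squares
def f(x):
    a=x[2]+np.array([0,-.87,.87])
    return (np.c_[x[0]-.155*np.cos(a),x[1]-.155*np.sin(a)]-H[:,:2]).ravel()
r=least_squares(f,[H[0,0]+.155,H[0,1],0]);print("carousel",r.x,r.fun*1000)
x=r.x; d=k[:2]-x[:2]; print("knob r,theta",np.hypot(*d),np.arctan2(-d[1],-d[0])-x[2])
for n,lo,hi in(("green",(50,100,50),(70,255,255)),("yellow",(22,120,80),(35,255,255))): print(n,[(px2w("top",*b[0],.05)) for b in blobs(T,lo,hi)])
print("start", px2w("top",*full((767,323)),.022),[(b[0],px2w("top",*b[0],.022)) for b in blobs(T,(100,120,40),(130,255,255)) if b[0][0]>490])
E
```

```text
[240.2 140.3] 210 [(array([0.7863, 0.2134, 0.0854]), np.float64(0.0))]
[235.4 192.5] 219 [(array([0.6612, 0.2194, 0.0862]), np.float64(0.1))]
[282.5 200. ] 221 [(array([0.6464, 0.1092, 0.0853]), np.float64(0.3))]
[199.3 237.3] 224 [(array([0.554 , 0.2984, 0.0865]), np.float64(0.2))]
[145.3 244.3] 225 [(array([0.5348, 0.422 , 0.0868]), np.float64(0.1))]
[252.6 244.7] 225 [(array([0.5401, 0.1749, 0.0853]), np.float64(0.1))]
[503.1 275.5] 182 [(array([ 0.4858, -0.4276,  0.0161]), np.float64(1.6))]
[202.2 292.6] 232 [(array([0.4272, 0.2854, 0.0869]), np.float64(0.4))]
[262.  299.5] 225 [(array([0.4148, 0.1488, 0.0851]), np.float64(0.9))]
[ 37.5 315.4] 221 [(array([0.3697, 0.6259, 0.141 ]), np.float64(0.2))]
[ 10.1 338.2] 229 [(array([0.3198, 0.6805, 0.1419]), np.float64(0.2))]
[ 59.6 363. ] 224 [(array([0.2698, 0.5708, 0.1404]), np.float64(0.2))]
knob [ 0.43965974 -0.19387056  0.122     ] [ 0.44050928 -0.19315878  0.118     ]
[[ 0.43935383 -0.13865008  0.045     ]
 [ 0.5124078  -0.03013415  0.045     ]
 [ 0.47446965 -0.26399953  0.045     ]]
carousel [ 0.59219079 -0.16315408 -0.16039118] [-0.17359367  0.25017876  0.0380592  -0.10738277  0.13553447 -0.14279599]
knob r,theta 0.1555931359937523 0.3591118750122393
green [array([ 0.55866424, -0.01205085,  0.05      ])]
yellow [array([ 0.41756704, -0.13468779,  0.05      ])]
start [ 0.48599712 -0.42616693  0.022     ] [(array([503.01058201, 275.46560847]), array([ 0.48606299, -0.4259811 ,  0.022     ]))]
```

```bash
python3 -m creep '[{"translation":[-195,-55,0],"roll":-11.4,"gripper":60},{"translation":[-195,-55,0],"roll":-11.4,"gripper":60},{"translation":[-195,-55,0],"roll":-11.4,"gripper":60},{"translation":[-195,-55,0],"roll":-11.4,"gripper":60},{"translation":[-195,-55,0],"roll":-11.4,"gripper":60}]' 30
python3 - <<'E'
from h import *
st(); go((.44,-.1935,.2),(.44,-.1935,.113))
E
```

```text
time: 1.72
position: [0.3843, 0.4639, 0.2417]
tool_rot: [0.08, 0.997, 0.0, 0.0]
ft_force: [-0.2, 0.5, -0.6]
grip_width: 0.0633
grip_force: 0.0
t 1.72 pos [0.3843 0.4639 0.2417] x [-0.987  0.159 -0.001] y [0.159 0.987 0.   ] q [ 0.69  0.5   1.49 -0.    1.15 -0.72] F [-0.2  0.5 -0.6] w 0.0633 g 0.0
[-159.5 -640.1   41.7]
[-159.4 -640.2  128.7]
```

```bash
for i in 1; do python3 -m creep '[{"translation":[-40,-160,0],"roll":0,"gripper":60},{"translation":[-40,-160,0],"roll":0,"gripper":60},{"translation":[-40,-160,0],"roll":0,"gripper":60},{"translation":[-40,-160,0],"roll":0,"gripper":60},{"translation":[-40,-160,0],"roll":0,"gripper":60}]'
python3 -m creep '[{"translation":[-50,-200,0],"roll":0,"gripper":60},{"translation":[-50,-200,0],"roll":0,"gripper":60},{"translation":[-50,-200,0],"roll":0,"gripper":60},{"translation":[-50,-200,0],"roll":0,"gripper":60},{"translation":[-50,-200,0],"roll":0,"gripper":60}]'
python3 -m creep '[{"translation":[-50,-190,10],"roll":0,"gripper":60},{"translation":[-50,-190,10],"roll":0,"gripper":60},{"translation":[-50,-190,10],"roll":0,"gripper":60},{"translation":[-50,-190,10],"roll":0,"gripper":60},{"translation":[-50,-190,10],"roll":0,"gripper":60}]'; done | grep posi
python3 - <<'E'
from h import *
st(); go((.44,-.1935,.16),(.44,-.1935,.113))
E
```

```text
position: [0.3962, 0.2949, 0.2413]
position: [0.4145, 0.094, 0.2419]
position: [0.4343, -0.1034, 0.2319]
t 2.97 pos [ 0.4343 -0.1034  0.2319] x [-0.987  0.161 -0.002] y [ 0.161  0.987 -0.001] q [-0.48  0.3   1.88 -0.    0.96 -1.89] F [ 1.1  0.1 -0.1] w 0.0601 g 0.0
[-19.9 -88.   72. ]
[-19.8 -87.9 119. ]
```

```bash
python3 -m creep '[{"translation":[-20,-88,20],"roll":0,"gripper":60},{"translation":[-20,-88,20],"roll":0,"gripper":60},{"translation":[-20,-88,70],"roll":0,"gripper":60},{"translation":[-20,-88,90],"roll":0,"gripper":60},{"translation":[-20,-88,119],"roll":0,"gripper":60}]' 30
python3 -m creep '[{"translation":[0,0,0],"roll":0,"gripper":60},{"translation":[0,0,0],"roll":0,"gripper":20},{"translation":[0,0,0],"roll":0,"gripper":20},{"translation":[0,0,0],"roll":0,"gripper":20},{"translation":[0,0,0],"roll":0,"gripper":20}]' 40
python3 -m creep '[{"translation":[0,0,0],"roll":0,"gripper":20},{"translation":[0,0,0],"roll":0,"gripper":20},{"translation":[0,0,0],"roll":0,"gripper":20},{"translation":[0,0,0],"roll":0,"gripper":20}]' 40
python3 - <<'E'
from h import *
cv2.imwrite("pics/s1.png",viewer.camera("scene")[150:300,200:400])
st()
E
```

```text
time: 3.38
position: [0.4397, -0.1918, 0.1113]
tool_rot: [0.081, 0.997, -0.0, 0.001]
ft_force: [-1.2, 0.2, -0.4]
grip_width: 0.0599
grip_force: 0.0
time: 3.8
position: [0.4403, -0.1905, 0.1144]
tool_rot: [0.079, 0.997, -0.001, 0.002]
ft_force: [-0.5, 0.9, 0.3]
grip_width: 0.0409
grip_force: 0.0
time: 4.13
position: [0.4388, -0.1909, 0.1141]
tool_rot: [0.08, 0.997, -0.001, 0.0]
ft_force: [-5.5, -3.3, 4.8]
grip_width: 0.0291
grip_force: 40.0
t 4.18 pos [ 0.4387 -0.1908  0.1141] x [-0.987  0.159 -0.001] y [ 0.159  0.987 -0.002] q [-0.64  0.55  1.91 -0.    0.68 -2.05] F [-4.9 -3.1  4.6] w 0.0292 g 40.0
```

```bash
python3 -m creep '[{"translation":[0,0,-3],"roll":0,"gripper":20},{"translation":[0,0,-7],"roll":0,"gripper":20},{"translation":[0,0,-7],"roll":0,"gripper":20},{"translation":[0,0,-7],"roll":0,"gripper":20}]' 40
python3 -m creep '[{"translation":[3.2,12,0],"roll":0,"gripper":20},{"translation":[5.4,24,0],"roll":0,"gripper":20},{"translation":[7,38,0],"roll":0,"gripper":20},{"translation":[8,52,0],"roll":0,"gripper":20},{"translation":[8,52,0],"roll":0,"gripper":20}]' 40
python3 - <<'E'
from h import *
st(); T=viewer.camera("top"); cv2.imwrite("pics/t2.png",cv2.resize(T[150:320,320:520],(800,680))[80:])
E
```

```text
time: 4.52
position: [0.4386, -0.1901, 0.1196]
tool_rot: [0.08, 0.997, -0.0, -0.0]
ft_force: [-3.6, -3.7, -7.5]
grip_width: 0.029
grip_force: 40.0
time: 4.93
position: [0.4387, -0.135, 0.1191]
tool_rot: [0.08, 0.997, 0.001, -0.001]
ft_force: [-1.8, -0.4, -7.2]
grip_width: 0.029
grip_force: 40.0
t 4.93 pos [ 0.4387 -0.135   0.1191] x [-0.987  0.159  0.002] y [0.159 0.987 0.002] q [-0.54  0.52  1.95  0.    0.67 -1.96] F [-1.8 -0.4 -7.2] w 0.029 g 40.0
```

View pics/t2.png

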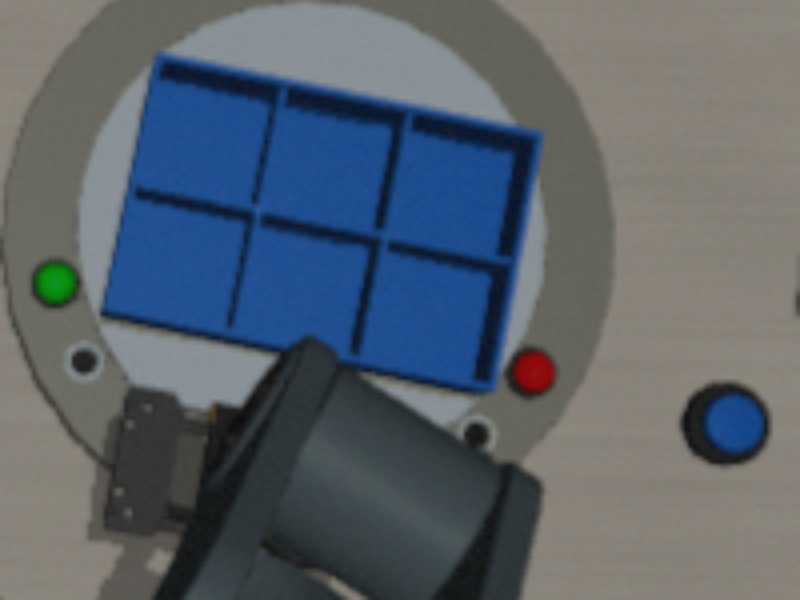

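Gripped and lifted: the spring reads about 7 N and the table has turned with the knob. It has gone about 3 mm too far, so I correct that and lower.

```bash
python3 -m creep '[{"translation":[0.3,-3.3,0],"roll":0,"gripper":20},{"translation":[0.3,-3.3,0],"roll":0,"gripper":20},{"translation":[0.3,-3.3,8],"roll":0,"gripper":20},{"translation":[0.3,-3.3,14],"roll":0,"gripper":20},{"translation":[0.3,-3.3,20],"roll":0,"gripper":20}]' 40
python3 -m creep '[{"translation":[0,0,0],"roll":0,"gripper":20},{"translation":[0,0,0],"roll":0,"gripper":20},{"translation":[0,0,0],"roll":0,"gripper":20}]' 40
python3 - <<'E'
from h import *
for n in range(1): st()
E
```

```text
time: 5.4
position: [0.4386, -0.1408, 0.1006]
tool_rot: [0.08, 0.997, -0.0, -0.0]
ft_force: [-7.5, 7.3, 49.7]
grip_width: 0.0289
grip_force: 40.0
time: 5.65
position: [0.4387, -0.1408, 0.1006]
tool_rot: [0.081, 0.997, 0.0, 0.0]
ft_force: [-4.1, 4.7, 11.5]
grip_width: 0.029
grip_force: 40.0
t 5.65 pos [ 0.4387 -0.1408  0.1006] x [-0.987  0.161 -0.001] y [0.161 0.987 0.   ] q [-0.55  0.56  1.96  0.    0.62 -1.96] F [-4.1  4.7 11.5] w 0.029 g 40.0
```

```bash
python3 -m creep '[{"translation":[0,0,0],"roll":0,"gripper":60},{"translation":[0,0,0],"roll":0,"gripper":60},{"translation":[0,0,0],"roll":0,"gripper":60},{"translation":[0,0,-40],"roll":0,"gripper":60},{"translation":[0,0,-80],"roll":0,"gripper":60}]' 40 | grep -A1 posi
python3 -m creep '[{"translation":[0,40,-40],"roll":0,"gripper":65},{"translation":[0,80,-60],"roll":0,"gripper":65},{"translation":[0,120,-60],"roll":0,"gripper":65},{"translation":[0,160,-60],"roll":0,"gripper":65},{"translation":[0,200,-60],"roll":0,"gripper":65}]' 40 | grep -A1 posi
cat >> h.py <<'E'
C=np.array([.5922,-.1632]); PSI=-.1604
def crate():
    "blue crate outline in the top picture -> centre, yaw (at rim height .106)"
    T=viewer.camera("top"); m=cv2.inRange(cv2.cvtColor(T,cv2.COLOR_BGR2HSV),np.array((100,120,30)),np.array((130,255,255))); m=cv2.morphologyEx(m,cv2.MORPH_CLOSE,np.ones((9,9)))
    cs=max(cv2.findContours(m,0,2)[0],key=cv2.contourArea); r=cv2.minAreaRect(cs); b=cv2.boxPoints(r)
    B=np.array([px2w("top",*p,.1) for p in b])[:,:2]; e=max((B[1]-B[0],B[2]-B[1]),key=np.linalg.norm)
    print("crate",B.mean(0).round(4),"long axis deg",round(np.degrees(np.arctan2(e[1],e[0]))%180,2),"sides",np.linalg.norm(B[1]-B[0]).round(3),np.linalg.norm(B[2]-B[1]).round(3)); return T
E
python3 - <<'E'
from h import *
T=crate(); cv2.imwrite("pics/t3.png",cv2.resize(T[150:300,320:520],(800,600),interpolation=cv2.INTER_CUBIC))
S=viewer.camera("scene"); cv2.imwrite("pics/s3.png",cv2.resize(S[150:310,200:370],(638,600),interpolation=cv2.INTER_CUBIC)); st()
for n in("scene","top"): print(w2px(n,[[.4391,-.1384,.113],[.4391,-.1384,.085]]))
E
```

```text
position: [0.4383, -0.141, 0.1778]
tool_rot: [0.081, 0.997, 0.001, -0.003]
position: [0.4711, 0.0474, 0.2411]
tool_rot: [0.081, 0.997, -0.0, 0.003]
crate [ 0.591  -0.1643] long axis deg 81.65 sides 0.156 0.231
t 6.58 pos [0.4704 0.0513 0.2403] x [-0.988  0.152 -0.004] y [0.152 0.988 0.002] q [-0.13  0.32  1.81  0.    1.01 -1.55] F [-0.5 -0.1 -0.3] w 0.0647 g 0.0
[[312.40709508 194.97325466]
 [312.55954378 202.04802594]]
[[389.31197698 292.02457328]
 [387.65230014 292.00260881]]
```

View pics/s3.png

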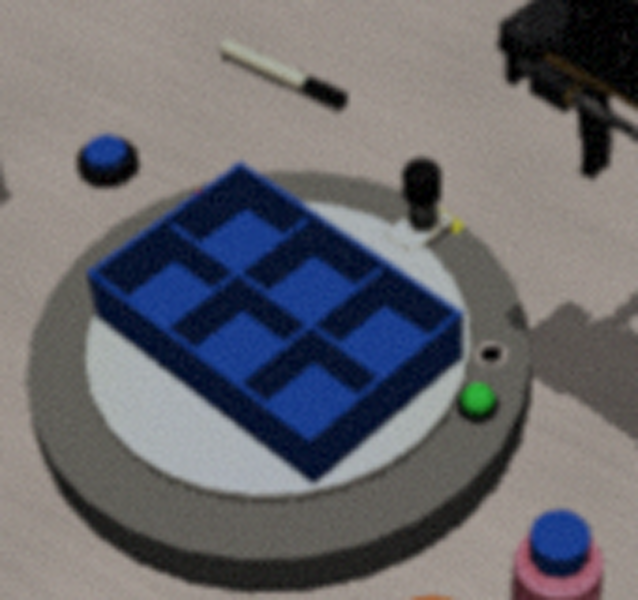

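View pics/t3.png

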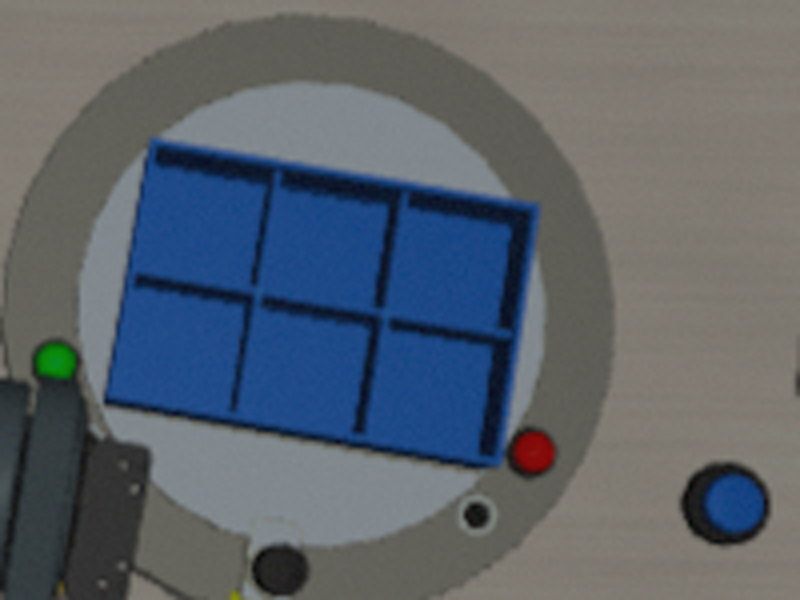

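Home at the loading station: the knob is at (390,292) in the top picture, where the model puts it. Now the bottles, in the fixed tool frame.

```bash
cat >> h.py <<'E'
EX=np.array([-np.cos(PSI),-np.sin(PSI)]); EY=np.array([-EX[1]*-1,0])*0+np.array([np.sin(-PSI),np.cos(PSI)])
def ab(P): P=np.asarray(P)[:2]; return np.round([P@EX*1000,P@EY*1000],1)
CELL={f"{'n' if s<0 else 'f'}{j}":C+s*.037*-EX+j*.074*EY for s in(1,-1) for j in(-1,0,1)}
def where(tag=None):
    o,e=st(); print("tcp ab",ab(o["position"]),"z",round(o["position"][2]*1000,1),"yaw err deg",round(np.degrees(np.arctan2(e[0,1],e[1,1])-np.arctan2(EY[0],EY[1])),1))
def bot():
    T,S=viewer.camera("top"),viewer.camera("scene")
    L=[[b for b in blobs(i,(100,120,50),(130,255,255),25) if b[1]<400] for i in(T,S)]
    for a,n in L[0]:
        for b,m in L[1]:
            p,g=tri(a,b)
            if g<.006 and .04<p[2]<.17 and p[1]<.5: print("cap",np.round(p,3),"ab",ab(p),"gap",round(g*1000,1))
E
python3 - <<'E'
from h import *
where(); bot()
for k,v in CELL.items(): print(k,np.round(v,3),ab(v))
E
```

```text
t 6.58 pos [0.4704 0.0513 0.2403] x [-0.988  0.152 -0.004] y [0.152 0.988 0.002] q [-0.13  0.32  1.81  0.    1.01 -1.55] F [-0.5 -0.1 -0.3] w 0.0647 g 0.0
tcp ab [-456.1  125.8] z 240.3 yaw err deg -0.4
cap [0.786 0.213 0.084] ab [-742.1  336.3] gap 0.4
cap [0.661 0.219 0.085] ab [-617.7  322.2] gap 0.1
cap [0.647 0.109 0.084] ab [-620.8  211.3] gap 0.6
cap [0.554 0.299 0.085] ab [-499.4  383.5] gap 0.0
cap [0.535 0.422 0.086] ab [-460.5  502.1] gap 0.1
cap [0.544 0.179 0.092] ab [-508.2  263.9] gap 5.6
cap [0.427 0.286 0.085] ab [-376.2  350.2] gap 0.1
cap [0.413 0.146 0.083] ab [-384.7  209.9] gap 4.8
f-1 [ 0.617 -0.242] [-647.7 -140.5]
f0 [ 0.629 -0.169] [-647.7  -66.5]
f1 [ 0.641 -0.096] [-647.7    7.5]
n-1 [ 0.544 -0.23 ] [-573.7 -140.5]
n0 [ 0.556 -0.157] [-573.7  -66.5]
n1 [ 0.567 -0.084] [-573.7    7.5]
```

```bash
python3 -m creep '[{"translation":[71,87,0],"roll":0,"gripper":65},{"translation":[71,87,0],"roll":0,"gripper":65},{"translation":[71,87,30],"roll":0,"gripper":65},{"translation":[71,87,60],"roll":0,"gripper":65},{"translation":[71,87,90],"roll":0,"gripper":65}]' 30 | grep posi
python3 - <<'E'
from h import *
where()
E
```

```text
position: [0.4131, 0.1432, 0.1491]
t 7.1 pos [0.4131 0.1432 0.1491] x [-0.987  0.159 -0.004] y [0.159 0.987 0.001] q [ 0.08  0.44  1.98 -0.    0.71 -1.33] F [ 0.7 -0.1  0.3] w 0.065 g 0.0
tcp ab [-384.9  207.4] z 149.1 yaw err deg -0.0
```

```bash
python3 -m creep '[{"translation":[0,2,30],"roll":0,"gripper":65},{"translation":[0,2,62],"roll":0,"gripper":65},{"translation":[0,2,62],"roll":0,"gripper":65},{"translation":[0,2,62],"roll":0,"gripper":30},{"translation":[0,2,62],"roll":0,"gripper":30}]' 30 | grep posi
python3 - <<'E'
from h import *
where()
E
python3 -m creep '[{"translation":[0,0,0],"roll":0,"gripper":30},{"translation":[0,0,0],"roll":0,"gripper":30},{"translation":[0,0,0],"roll":0,"gripper":30},{"translation":[0,0,0],"roll":0,"gripper":30}]' 30
python3 - <<'E'
from h import *
where()
E
```

```text
position: [0.4137, 0.1445, 0.0882]
t 7.52 pos [0.4137 0.1445 0.0882] x [-0.987  0.161 -0.001] y [ 0.161  0.987 -0.   ] q [ 0.08  0.57  2.02 -0.    0.55 -1.33] F [0.  0.7 0.2] w 0.0579 g 0.0
tcp ab [-385.3  208.7] z 88.2 yaw err deg 0.1
time: 7.85
position: [0.4139, 0.1457, 0.0889]
tool_rot: [0.08, 0.997, 0.0, 0.002]
ft_force: [0.1, 0.1, 7.5]
grip_width: 0.0396
grip_force: 29.7
t 7.85 pos [0.4139 0.1457 0.0889] x [-0.987  0.159 -0.004] y [0.159 0.987 0.001] q [ 0.08  0.57  2.02 -0.    0.54 -1.33] F [0.1 0.1 7.5] w 0.0396 g 29.7
tcp ab [-385.4  209.9] z 88.9 yaw err deg -0.0
```

```bash
python3 -m creep '[{"translation":[0,0,-35],"roll":0,"gripper":30},{"translation":[0,0,-70],"roll":0,"gripper":30},{"translation":[0,0,-105],"roll":0,"gripper":30},{"translation":[0,0,-135],"roll":0,"gripper":30}]' 30 | grep grip
python3 -m creep '[{"translation":[-120,-160,0],"roll":0,"gripper":30},{"translation":[-120,-160,0],"roll":0,"gripper":30},{"translation":[-120,-160,0],"roll":0,"gripper":30},{"translation":[-120,-160,0],"roll":0,"gripper":30},{"translation":[-120,-160,0],"roll":0,"gripper":30}]' 30 | grep grip
python3 -m creep '[{"translation":[-120,-160,0],"roll":0,"gripper":30},{"translation":[-120,-160,0],"roll":0,"gripper":30},{"translation":[-120,-160,0],"roll":0,"gripper":30},{"translation":[-120,-160,0],"roll":0,"gripper":30},{"translation":[-120,-160,0],"roll":0,"gripper":30}]' 30 | grep grip
python3 - <<'E'
from h import *
where()
E
```

```text
grip_width: 0.0396
grip_force: 29.8
grip_width: 0.0393
grip_force: 29.8
grip_width: 0.0393
grip_force: 29.8
t 9.02 pos [ 0.5995 -0.2114  0.2224] x [-0.987  0.16  -0.   ] y [ 0.16   0.987 -0.001] q [-0.51  0.56  1.42 -0.    1.15 -1.92] F [ 0.7  0.3 -1.2] w 0.0393 g 29.8
tcp ab [-625.6 -112.9] z 222.4 yaw err deg 0.0
```

```bash
python3 -m creep '[{"translation":[-22,-28,0],"roll":0,"gripper":30},{"translation":[-22,-28,0],"roll":0,"gripper":30},{"translation":[-22,-28,10],"roll":0,"gripper":30},{"translation":[-22,-28,15],"roll":0,"gripper":30}]' 30 | grep grip
python3 - <<'E'
from h import *
where()
E
```

```text
grip_width: 0.0393
grip_force: 29.9
t 9.35 pos [ 0.6146 -0.2386  0.2057] x [-0.987  0.159  0.004] y [0.159 0.987 0.002] q [-0.54  0.61  1.37  0.    1.16 -1.95] F [-1.6  1.2 -2.5] w 0.0393 g 29.9
tcp ab [-644.8 -137.4] z 205.7 yaw err deg -0.0
```

```bash
python3 -m creep '[{"translation":[-2,-2,10],"roll":0,"gripper":30},{"translation":[-2,-2,25],"roll":0,"gripper":30},{"translation":[-2,-2,40],"roll":0,"gripper":30},{"translation":[-2,-2,54],"roll":0,"gripper":30},{"translation":[-2,-2,54],"roll":0,"gripper":30}]' 30 | grep -A3 posi
python3 - <<'E'
from h import *
where()
E
python3 -m creep '[{"translation":[0,0,0],"roll":0,"gripper":55},{"translation":[0,0,0],"roll":0,"gripper":55},{"translation":[0,0,-20],"roll":0,"gripper":55},{"translation":[0,0,-50],"roll":0,"gripper":65},{"translation":[0,0,-80],"roll":0,"gripper":65}]' 30 | grep -A3 posi
python3 - <<'E'
from h import *
where();bot()
E
```

```text
position: [0.6154, -0.2392, 0.1498]
tool_rot: [0.079, 0.997, 0.002, -0.003]
ft_force: [-0.9, 1.8, -2.0]
grip_width: 0.0391
t 9.77 pos [ 0.6154 -0.2392  0.1498] x [-0.987  0.158  0.007] y [0.158 0.987 0.003] q [-0.54  0.68  1.41  0.    1.06 -1.95] F [-0.9  1.8 -2. ] w 0.0391 g 29.9
tcp ab [-645.7 -137.9] z 149.8 yaw err deg -0.1
position: [0.6178, -0.2417, 0.235]
tool_rot: [0.08, 0.997, -0.0, -0.0]
ft_force: [0.4, 0.3, -0.2]
grip_width: 0.0606
t 10.18 pos [ 0.6178 -0.2417  0.235 ] x [-0.987  0.159  0.   ] y [ 0.159  0.987 -0.   ] q [-0.54  0.59  1.34 -0.    1.22 -1.95] F [ 0.4  0.3 -0.2] w 0.0606 g 0.0
tcp ab [-648.4 -139.9] z 235.0 yaw err deg -0.1
cap [0.786 0.213 0.084] ab [-742.1  336.3] gap 0.2
cap [0.661 0.219 0.084] ab [-617.4  322.2] gap 0.1
cap [0.647 0.109 0.084] ab [-620.9  211.3] gap 0.4
cap [0.554 0.299 0.085] ab [-499.3  383.2] gap 0.3
cap [0.535 0.422 0.085] ab [-460.4  502.3] gap 0.0
cap [0.54  0.175 0.084] ab [-505.2  259.1] gap 0.6
cap [0.427 0.285 0.086] ab [-376.2  349.9] gap 0.2
```

```bash
for i in 1 2; do python3 -m creep '[{"translation":[70,195,0],"roll":0,"gripper":65},{"translation":[70,195,0],"roll":0,"gripper":65},{"translation":[70,195,0],"roll":0,"gripper":65},{"translation":[70,195,0],"roll":0,"gripper":65},{"translation":[70,195,0],"roll":0,"gripper":65}]' 30 | grep posi; done
python3 -m creep '[{"translation":[2,8,30],"roll":0,"gripper":65},{"translation":[2,8,60],"roll":0,"gripper":65},{"translation":[2,8,80],"roll":0,"gripper":65},{"translation":[2,8,80],"roll":0,"gripper":65}]' 30 | grep posi
python3 - <<'E'
from h import *
where()
E
```

```text
position: [0.5793, -0.0365, 0.2344]
position: [0.5412, 0.1675, 0.2345]
position: [0.5381, 0.174, 0.1504]
t 11.45 pos [0.5381 0.174  0.1504] x [-0.987  0.158  0.007] y [ 0.158  0.987 -0.002] q [ 0.12  0.57  1.66 -0.    0.91 -1.3 ] F [ 0.3 -0.7 -0. ] w 0.0647 g 0.0
tcp ab [-503.4  257.7] z 150.4 yaw err deg -0.1
```

```bash
python3 -m creep '[{"translation":[-1,1,35],"roll":0,"gripper":65},{"translation":[-1,1,63],"roll":0,"gripper":65},{"translation":[-1,1,63],"roll":0,"gripper":65},{"translation":[-1,1,63],"roll":0,"gripper":30},{"translation":[-1,1,63],"roll":0,"gripper":30}]' 30 | grep posi
python3 -m creep '[{"translation":[0,0,0],"roll":0,"gripper":30},{"translation":[0,0,0],"roll":0,"gripper":30},{"translation":[0,0,0],"roll":0,"gripper":30},{"translation":[0,0,0],"roll":0,"gripper":30}]' 30 | grep -A9 posi
python3 -m creep '[{"translation":[0,0,-35],"roll":0,"gripper":30},{"translation":[0,0,-70],"roll":0,"gripper":30},{"translation":[0,0,-105],"roll":0,"gripper":30},{"translation":[0,0,-135],"roll":0,"gripper":30}]' 30 | grep grip
python3 -m creep '[{"translation":[-34,-196,0],"roll":0,"gripper":30},{"translation":[-34,-196,0],"roll":0,"gripper":30},{"translation":[-34,-196,0],"roll":0,"gripper":30},{"translation":[-34,-196,0],"roll":0,"gripper":30},{"translation":[-34,-196,0],"roll":0,"gripper":30}]' 30 | grep grip
python3 -m creep '[{"translation":[-34,-196,0],"roll":0,"gripper":30},{"translation":[-34,-196,0],"roll":0,"gripper":30},{"translation":[-34,-196,0],"roll":0,"gripper":30},{"translation":[-34,-196,0],"roll":0,"gripper":30},{"translation":[-34,-196,0],"roll":0,"gripper":30}]' 30 | grep grip
python3 -m creep '[{"translation":[-1,-6,0],"roll":0,"gripper":30},{"translation":[-1,-6,0],"roll":0,"gripper":30},{"translation":[-1,-6,0],"roll":0,"gripper":30}]' 30 | grep grip
python3 - <<'E'
from h import *
where()
E
```

```text
position: [0.5437, 0.1744, 0.0925]
position: [0.5432, 0.1744, 0.0921]
tool_rot: [0.08, 0.997, 0.0, 0.001]
ft_force: [-0.2, -0.5, 7.0]
grip_width: 0.0392
grip_force: 30.0
grip_width: 0.0391
grip_force: 30.0
grip_width: 0.0396
grip_force: 30.0
grip_width: 0.039
grip_force: 30.0
grip_width: 0.0392
grip_force: 30.0
t 13.62 pos [ 0.5461 -0.2288  0.2249] x [-0.987  0.16   0.002] y [0.16  0.987 0.002] q [-0.59  0.5   1.53  0.    1.11 -2.  ] F [-0.2  0.9 -1.1] w 0.0392 g 30.0
tcp ab [-575.6 -138.6] z 224.9 yaw err deg 0.0
```

```bash
python3 -m creep '[{"translation":[-1,-2,20],"roll":0,"gripper":30},{"translation":[-1,-2,40],"roll":0,"gripper":30},{"translation":[-1,-2,56],"roll":0,"gripper":30},{"translation":[-1,-2,71],"roll":0,"gripper":30},{"translation":[-1,-2,71],"roll":0,"gripper":30}]' 30 | grep -A4 posi
python3 -m creep '[{"translation":[0,0,0],"roll":0,"gripper":55},{"translation":[0,0,0],"roll":0,"gripper":55},{"translation":[0,0,-20],"roll":0,"gripper":55},{"translation":[0,0,-50],"roll":0,"gripper":65},{"translation":[0,0,-80],"roll":0,"gripper":65}]' 30 | grep -A3 posi
python3 - <<'E'
from h import *
where();bot()
E
```

```text
position: [0.5462, -0.2283, 0.1522]
tool_rot: [0.079, 0.997, 0.002, -0.002]
ft_force: [-0.4, 0.3, -1.7]
grip_width: 0.0392
grip_force: 30.0
position: [0.5475, -0.2309, 0.236]
tool_rot: [0.08, 0.997, 0.0, -0.0]
ft_force: [1.5, -0.3, 0.9]
grip_width: 0.0607
t 14.45 pos [ 0.5475 -0.2309  0.236 ] x [-0.987  0.159  0.   ] y [0.159 0.987 0.   ] q [-0.59  0.49  1.52  0.    1.13 -2.  ] F [ 1.5 -0.3  0.9] w 0.0607 g 0.0
tcp ab [-577.3 -140.5] z 236.0 yaw err deg -0.1
cap [0.786 0.213 0.084] ab [-742.1  336.3] gap 0.2
cap [0.661 0.219 0.085] ab [-617.6  322.3] gap 0.1
cap [0.646 0.11  0.084] ab [-620.7  211.4] gap 0.6
cap [0.554 0.299 0.086] ab [-499.3  383.2] gap 0.5
cap [0.535 0.422 0.086] ab [-460.5  502.2] gap 0.1
cap [0.427 0.285 0.086] ab [-376.1  350. ] gap 0.6
```

```bash
for i in 1 2; do python3 -m creep '[{"translation":[-17,203,0],"roll":0,"gripper":65},{"translation":[-17,203,0],"roll":0,"gripper":65},{"translation":[-17,203,0],"roll":0,"gripper":65},{"translation":[-17,203,0],"roll":0,"gripper":65},{"translation":[-17,203,0],"roll":0,"gripper":65}]' 30 | grep posi; done
python3 -m creep '[{"translation":[-6,40,0],"roll":0,"gripper":65},{"translation":[-6,57,20],"roll":0,"gripper":65},{"translation":[-6,57,50],"roll":0,"gripper":65},{"translation":[-6,57,80],"roll":0,"gripper":65},{"translation":[-6,57,80],"roll":0,"gripper":65}]' 30 | grep posi
python3 - <<'E'
from h import *
where()
E
```

```text
position: [0.5969, -0.0312, 0.2354]
position: [0.6458, 0.167, 0.2354]
position: [0.656, 0.2196, 0.1484]
t 15.8 pos [0.656  0.2196 0.1484] x [-0.987  0.157  0.012] y [ 0.157  0.988 -0.004] q [ 0.16  0.72  1.32 -0.    1.11 -1.25] F [-0.6 -0.6 -0.5] w 0.065 g 0.0
tcp ab [-612.5  321.5] z 148.4 yaw err deg -0.1
```

```bash
python3 -m creep '[{"translation":[0,0,35],"roll":0,"gripper":65},{"translation":[0,0,61],"roll":0,"gripper":65},{"translation":[0,0,61],"roll":0,"gripper":65},{"translation":[0,0,61],"roll":0,"gripper":30},{"translation":[0,0,61],"roll":0,"gripper":30}]' 30 | grep posi
python3 -m creep '[{"translation":[0,0,0],"roll":0,"gripper":30},{"translation":[0,0,0],"roll":0,"gripper":30},{"translation":[0,0,0],"roll":0,"gripper":30},{"translation":[0,0,0],"roll":0,"gripper":30}]' 30 | grep -A9 posi
python3 -c 'from h import *; where()'
python3 -m creep '[{"translation":[0,0,-35],"roll":0,"gripper":30},{"translation":[0,0,-70],"roll":0,"gripper":30},{"translation":[0,0,-105],"roll":0,"gripper":30},{"translation":[0,0,-135],"roll":0,"gripper":30}]' 30 | grep grip
for i in 1 2; do python3 -m creep '[{"translation":[-14,-190,0],"roll":0,"gripper":30},{"translation":[-14,-190,0],"roll":0,"gripper":30},{"translation":[-14,-190,0],"roll":0,"gripper":30},{"translation":[-14,-190,0],"roll":0,"gripper":30},{"translation":[-14,-190,0],"roll":0,"gripper":30}]' 30 | grep grip; done
python3 -m creep '[{"translation":[-2,-9,0],"roll":0,"gripper":30},{"translation":[-2,-9,0],"roll":0,"gripper":30},{"translation":[-2,-9,0],"roll":0,"gripper":30}]' 30 | grep grip
python3 -c 'from h import *; where()'
```

```text
position: [0.6624, 0.2192, 0.0961]
position: [0.6619, 0.2191, 0.0955]
tool_rot: [0.08, 0.997, 0.0, 0.002]
ft_force: [-0.6, -0.7, 4.4]
grip_width: 0.039
grip_force: 30.0
t 16.55 pos [0.6619 0.2191 0.0955] x [-0.987  0.159 -0.003] y [0.159 0.987 0.001] q [ 0.16  0.79  1.35 -0.    1.   -1.25] F [-0.6 -0.7  4.4] w 0.039 g 30.0
tcp ab [-618.4  322. ] z 95.5 yaw err deg -0.0
grip_width: 0.0396
grip_force: 30.0
grip_width: 0.0395
grip_force: 30.0
grip_width: 0.0392
grip_force: 30.0
grip_width: 0.039
grip_force: 30.0
t 17.97 pos [ 0.6281 -0.1691  0.228 ] x [-0.987  0.16   0.001] y [0.16  0.987 0.002] q [-0.43  0.58  1.38  0.    1.19 -1.85] F [-0.1  0.4 -2. ] w 0.039 g 30.0
tcp ab [-647.   -66.6] z 228.0 yaw err deg 0.0
```

```bash
python3 -m creep '[{"translation":[0,0,20],"roll":0,"gripper":30},{"translation":[0,0,40],"roll":0,"gripper":30},{"translation":[0,0,56],"roll":0,"gripper":30},{"translation":[0,0,71],"roll":0,"gripper":30},{"translation":[0,0,71],"roll":0,"gripper":30}]' 30 | grep -A4 posi
python3 -m creep '[{"translation":[0,0,0],"roll":0,"gripper":55},{"translation":[0,0,0],"roll":0,"gripper":55},{"translation":[0,0,-20],"roll":0,"gripper":55},{"translation":[0,0,-50],"roll":0,"gripper":65},{"translation":[0,0,-80],"roll":0,"gripper":65}]' 30 | grep -A3 posi
python3 - <<'E'
from h import *
where();bot()
E
```

```text
position: [0.6277, -0.1666, 0.1552]
tool_rot: [0.078, 0.997, 0.001, -0.002]
ft_force: [-0.2, 0.6, -3.1]
grip_width: 0.0396
grip_force: 30.0
position: [0.6283, -0.1689, 0.2389]
tool_rot: [0.079, 0.997, 0.0, -0.0]
ft_force: [0.1, 0.0, 0.1]
grip_width: 0.0606
t 18.8 pos [ 0.6283 -0.1689  0.2389] x [-0.987  0.158  0.001] y [0.158 0.987 0.   ] q [-0.43  0.57  1.37  0.    1.21 -1.85] F [0.1 0.  0.1] w 0.0606 g 0.0
tcp ab [-647.3  -66.4] z 238.9 yaw err deg -0.1
cap [0.786 0.213 0.083] ab [-742.2  336.3] gap 0.0
cap [0.647 0.109 0.083] ab [-620.9  211.3] gap 0.6
cap [0.554 0.299 0.085] ab [-499.2  383.4] gap 0.4
cap [0.535 0.422 0.085] ab [-460.5  502.4] gap 0.0
cap [0.427 0.286 0.085] ab [-376.1  350.1] gap 0.6
```

```bash
for i in 1 2; do python3 -m creep '[{"translation":[64,195,0],"roll":0,"gripper":65},{"translation":[64,195,0],"roll":0,"gripper":65},{"translation":[64,195,0],"roll":0,"gripper":65},{"translation":[64,195,0],"roll":0,"gripper":65},{"translation":[64,195,0],"roll":0,"gripper":65}]' 30 | grep posi; done
python3 -m creep '[{"translation":[14,36,0],"roll":0,"gripper":65},{"translation":[20,60,20],"roll":0,"gripper":65},{"translation":[20,60,50],"roll":0,"gripper":65},{"translation":[20,60,85],"roll":0,"gripper":65},{"translation":[20,60,85],"roll":0,"gripper":65}]' 30 | grep posi
python3 - <<'E'
from h import *
where()
E
```

```text
position: [0.5956, 0.0354, 0.2384]
position: [0.5633, 0.2385, 0.2384]
position: [0.5491, 0.2978, 0.1468]
t 20.15 pos [0.5491 0.2978 0.1468] x [-0.987  0.157  0.011] y [ 0.157  0.988 -0.006] q [ 0.32  0.65  1.51  0.    1.   -1.09] F [-1.3 -1.9 -0.4] w 0.0651 g 0.0
tcp ab [-494.5  381.7] z 146.8 yaw err deg -0.1
```

```bash
python3 -m creep '[{"translation":[0,0,35],"roll":0,"gripper":65},{"translation":[0,0,66],"roll":0,"gripper":65},{"translation":[0,0,66],"roll":0,"gripper":65},{"translation":[0,0,66],"roll":0,"gripper":30},{"translation":[0,0,66],"roll":0,"gripper":30}]' 30 | grep posi
python3 -m creep '[{"translation":[0,0,0],"roll":0,"gripper":30},{"translation":[0,0,0],"roll":0,"gripper":30},{"translation":[0,0,0],"roll":0,"gripper":30},{"translation":[0,0,0],"roll":0,"gripper":30}]' 30 | grep -A9 posi
python3 -c 'from h import *; where()'
python3 -m creep '[{"translation":[0,0,-35],"roll":0,"gripper":30},{"translation":[0,0,-70],"roll":0,"gripper":30},{"translation":[0,0,-105],"roll":0,"gripper":30},{"translation":[0,0,-138],"roll":0,"gripper":30}]' 30 | grep grip
for i in 1 2; do python3 -m creep '[{"translation":[-32,-200,0],"roll":0,"gripper":30},{"translation":[-32,-200,0],"roll":0,"gripper":30},{"translation":[-32,-200,0],"roll":0,"gripper":30},{"translation":[-32,-200,0],"roll":0,"gripper":30},{"translation":[-32,-200,0],"roll":0,"gripper":30}]' 30 | grep grip; done
python3 -m creep '[{"translation":[-10,-40,0],"roll":0,"gripper":30},{"translation":[-10,-50,0],"roll":0,"gripper":30},{"translation":[-10,-50,0],"roll":0,"gripper":30},{"translation":[-10,-50,0],"roll":0,"gripper":30}]' 30 | grep grip
python3 -c 'from h import *; where()'
```

```text
position: [0.5555, 0.2984, 0.0889]
position: [0.5552, 0.2983, 0.0885]
tool_rot: [0.08, 0.997, 0.001, 0.002]
ft_force: [-0.7, -0.2, 6.7]
grip_width: 0.0395
grip_force: 30.0
t 20.9 pos [0.5552 0.2983 0.0885] x [-0.987  0.159 -0.003] y [0.159 0.987 0.001] q [ 0.32  0.73  1.54 -0.    0.87 -1.09] F [-0.7 -0.2  6.7] w 0.0395 g 30.0
tcp ab [-500.4  383.1] z 88.5 yaw err deg -0.0
grip_width: 0.0396
grip_force: 30.0
grip_width: 0.0389
grip_force: 30.0
grip_width: 0.0393
grip_force: 30.0
grip_width: 0.0395
grip_force: 30.0
t 22.4 pos [ 0.5547 -0.158   0.2241] x [-0.987  0.161  0.001] y [0.161 0.987 0.001] q [-0.47  0.48  1.57  0.    1.09 -1.88] F [ 0.6 -0.  -1.7] w 0.0395 g 30.0
tcp ab [-572.8  -67.4] z 224.1 yaw err deg 0.1
```

Place at z = .150, a further 74 mm down.

```bash
python3 -m creep '[{"translation":[-1,0,20],"roll":0,"gripper":30},{"translation":[-1,0,40],"roll":0,"gripper":30},{"translation":[-1,0,58],"roll":0,"gripper":30},{"translation":[-1,0,74],"roll":0,"gripper":30},{"translation":[-1,0,74],"roll":0,"gripper":30}]' 30 | grep -A4 posi
python3 -m creep '[{"translation":[0,0,0],"roll":0,"gripper":55},{"translation":[0,0,0],"roll":0,"gripper":55},{"translation":[0,0,-20],"roll":0,"gripper":55},{"translation":[0,0,-50],"roll":0,"gripper":65},{"translation":[0,0,-80],"roll":0,"gripper":65}]' 30 | grep -A3 posi
python3 - <<'E'
from h import *
where();bot()
T=viewer.camera("top"); cv2.imwrite("pics/t5.png",cv2.resize(T[110:400,110:520],(800,566),interpolation=cv2.INTER_CUBIC))
E
```

```text
position: [0.5551, -0.1555, 0.1483]
tool_rot: [0.079, 0.997, 0.001, -0.002]
ft_force: [-0.3, 0.5, -2.3]
grip_width: 0.0393
grip_force: 30.0
position: [0.5561, -0.1573, 0.232]
tool_rot: [0.08, 0.997, 0.0, -0.0]
ft_force: [0.5, -0.5, 0.3]
grip_width: 0.0609
t 23.23 pos [ 0.5561 -0.1573  0.232 ] x [-0.987  0.159  0.001] y [0.159 0.987 0.001] q [-0.47  0.48  1.56  0.    1.1  -1.88] F [ 0.5 -0.5  0.3] w 0.0609 g 0.0
tcp ab [-574.1  -66.5] z 232.0 yaw err deg -0.1
cap [0.786 0.213 0.085] ab [-742.   336.3] gap 0.2
cap [0.647 0.109 0.084] ab [-620.9  211.3] gap 0.4
cap [0.535 0.422 0.086] ab [-460.5  502. ] gap 0.0
cap [0.427 0.286 0.086] ab [-376.1  350.1] gap 0.6
```

View pics/t5.png

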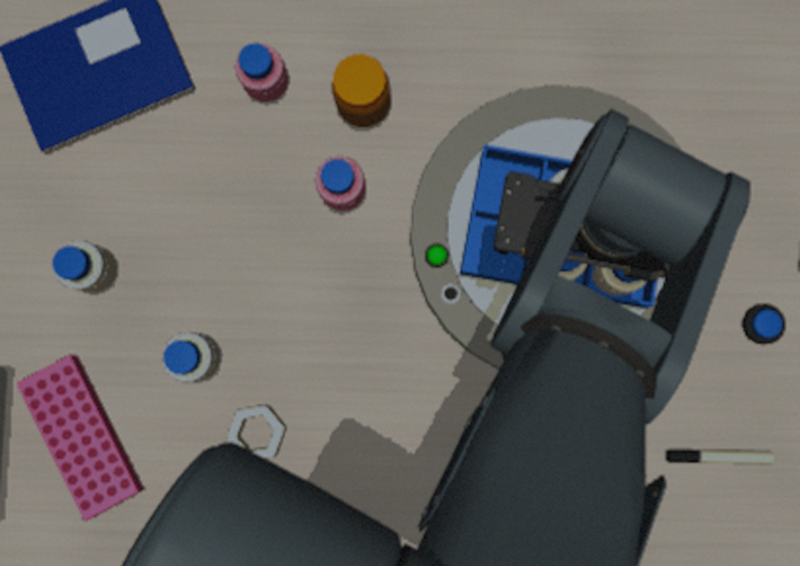

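The top picture shows the remaining white bottles at (78,264) and (187,356), with the pink ones untouched.

```bash
for i in 1 2; do python3 -m creep '[{"translation":[39,196,0],"roll":0,"gripper":65},{"translation":[39,196,0],"roll":0,"gripper":65},{"translation":[39,196,0],"roll":0,"gripper":65},{"translation":[39,196,0],"roll":0,"gripper":65},{"translation":[39,196,0],"roll":0,"gripper":65}]' 30 | grep posi; done
python3 -m creep '[{"translation":[35.5,176.6,0],"roll":0,"gripper":65},{"translation":[35.5,176.6,0],"roll":0,"gripper":65},{"translation":[35.5,176.6,0],"roll":0,"gripper":65},{"translation":[35.5,176.6,0],"roll":0,"gripper":65},{"translation":[35.5,176.6,0],"roll":0,"gripper":65}]' 30 | grep posi
python3 -m creep '[{"translation":[0,0,30],"roll":0,"gripper":65},{"translation":[0,0,60],"roll":0,"gripper":65},{"translation":[0,0,78],"roll":0,"gripper":65},{"translation":[0,0,78],"roll":0,"gripper":65}]' 30 | grep posi
python3 - <<'E'
from h import *
where();bot()
E
```

```text
position: [0.5476, 0.0446, 0.2302]
position: [0.5403, 0.2445, 0.2302]
position: [0.533, 0.4272, 0.23]
position: [0.531, 0.4194, 0.147]
t 24.97 pos [0.531  0.4194 0.147 ] x [-0.987  0.159  0.009] y [ 0.159  0.987 -0.007] q [ 0.5   0.71  1.36 -0.    1.08 -0.91] F [-0.1 -0.1 -0.7] w 0.0652 g 0.0
tcp ab [-457.2  498.8] z 147.0 yaw err deg -0.1
cap [0.786 0.213 0.085] ab [-742.2  336.2] gap 0.0
cap [0.647 0.109 0.085] ab [-620.8  211.1] gap 0.5
cap [ 0.627 -0.166  0.149] ab [-645.1  -64.1] gap 0.3
cap [ 0.554 -0.156  0.147] ab [-572.1  -65.3] gap 1.9
cap [ 0.544 -0.229  0.146] ab [-573.8 -138.8] gap 0.8
cap [0.427 0.286 0.087] ab [-376.   350.3] gap 1.1
```

```bash
python3 -m creep '[{"translation":[0,0,35],"roll":0,"gripper":65},{"translation":[0,0,65],"roll":0,"gripper":65},{"translation":[0,0,65],"roll":0,"gripper":65},{"translation":[0,0,65],"roll":0,"gripper":30},{"translation":[0,0,65],"roll":0,"gripper":30}]' 30 | grep posi
python3 -m creep '[{"translation":[0,0,0],"roll":0,"gripper":30},{"translation":[0,0,0],"roll":0,"gripper":30},{"translation":[0,0,0],"roll":0,"gripper":30},{"translation":[0,0,0],"roll":0,"gripper":30}]' 30 | grep -A9 posi
python3 -c 'from h import *; where()'
python3 -m creep '[{"translation":[0,0,-35],"roll":0,"gripper":30},{"translation":[0,0,-70],"roll":0,"gripper":30},{"translation":[0,0,-105],"roll":0,"gripper":30},{"translation":[0,0,-138],"roll":0,"gripper":30}]' 30 | grep grip
for i in 1 2; do python3 -m creep '[{"translation":[-73,-193,0],"roll":0,"gripper":30},{"translation":[-73,-193,0],"roll":0,"gripper":30},{"translation":[-73,-193,0],"roll":0,"gripper":30},{"translation":[-73,-193,0],"roll":0,"gripper":30},{"translation":[-73,-193,0],"roll":0,"gripper":30}]' 30 | grep grip; done
python3 -m creep '[{"translation":[-41,-108.5,0],"roll":0,"gripper":30},{"translation":[-41,-108.5,0],"roll":0,"gripper":30},{"translation":[-41,-108.5,0],"roll":0,"gripper":30},{"translation":[-41,-108.5,0],"roll":0,"gripper":30},{"translation":[-41,-108.5,0],"roll":0,"gripper":30}]' 30 | grep grip
python3 -c 'from h import *; where()'
```

```text
position: [0.5365, 0.422, 0.09]
position: [0.5359, 0.4217, 0.0894]
tool_rot: [0.08, 0.997, 0.001, 0.001]
ft_force: [-0.1, -1.0, 5.4]
grip_width: 0.0391
grip_force: 30.2
t 25.82 pos [0.5359 0.4217 0.0894] x [-0.987  0.159 -0.003] y [0.159 0.987 0.002] q [ 0.5   0.78  1.39 -0.    0.97 -0.91] F [-0.1 -1.   5.4] w 0.0391 g 30.2
tcp ab [-461.7  501.9] z 89.4 yaw err deg -0.0
grip_width: 0.0392
grip_force: 30.2
grip_width: 0.039
grip_force: 30.2
grip_width: 0.0392
grip_force: 30.2
grip_width: 0.0392
grip_force: 30.2
t 27.4 pos [ 0.6406 -0.0989  0.2249] x [-0.987  0.163  0.001] y [0.163 0.987 0.   ] q [-0.33  0.58  1.39  0.    1.18 -1.73] F [ 0.8 -0.1 -3. ] w 0.0392 g 30.2
tcp ab [-648.2    4.7] z 224.9 yaw err deg 0.2
```

```bash
python3 -m creep '[{"translation":[0,0,0],"roll":0,"gripper":30},{"translation":[0,1,20],"roll":0,"gripper":30},{"translation":[0,1,40],"roll":0,"gripper":30},{"translation":[0,1,58],"roll":0,"gripper":30},{"translation":[0,1,73],"roll":0,"gripper":30}]' 30 | grep -A4 posi
python3 -c 'from h import *; where()'
python3 -m creep '[{"translation":[0,0,0],"roll":0,"gripper":30},{"translation":[0,0,0],"roll":0,"gripper":55},{"translation":[0,0,0],"roll":0,"gripper":55},{"translation":[0,0,0],"roll":0,"gripper":55},{"translation":[0,0,-25],"roll":0,"gripper":55}]' 30 | grep -A3 posi
python3 -m creep '[{"translation":[0,0,-30],"roll":0,"gripper":65},{"translation":[0,0,-60],"roll":0,"gripper":65}]' 30 | grep -A3 posi
python3 - <<'E'
from h import *
where();bot()
E
```

```text
position: [0.6398, -0.0931, 0.1511]
tool_rot: [0.079, 0.997, 0.0, -0.001]
ft_force: [-0.4, 0.6, -1.6]
grip_width: 0.0394
grip_force: 30.2
t 27.82 pos [ 0.6398 -0.0931  0.1511] x [-0.988  0.157  0.002] y [0.157 0.988 0.001] q [-0.32  0.66  1.45  0.    1.03 -1.73] F [-0.4  0.6 -1.6] w 0.0394 g 30.2
tcp ab [-646.4   10.3] z 151.1 yaw err deg -0.2
position: [0.6384, -0.0944, 0.1745]
tool_rot: [0.08, 0.997, 0.001, -0.004]
ft_force: [-0.5, -1.1, -0.5]
grip_width: 0.0535
position: [0.6408, -0.0954, 0.239]
tool_rot: [0.08, 0.997, 0.0, -0.0]
ft_force: [0.1, 0.2, 0.4]
grip_width: 0.0611
t 28.4 pos [ 0.6408 -0.0954  0.239 ] x [-0.987  0.159  0.   ] y [0.159 0.987 0.   ] q [-0.32  0.56  1.37  0.    1.21 -1.73] F [0.1 0.2 0.4] w 0.0611 g 0.0
tcp ab [-647.8    8.2] z 239.0 yaw err deg -0.0
cap [0.786 0.213 0.084] ab [-741.9  336.3] gap 0.1
cap [0.647 0.109 0.083] ab [-620.9  211.3] gap 0.4
cap [0.427 0.286 0.085] ab [-376.1  350.1] gap 0.5
```

```bash
for i in 1 2; do python3 -m creep '[{"translation":[125,158,0],"roll":0,"gripper":65},{"translation":[125,158,0],"roll":0,"gripper":65},{"translation":[125,158,0],"roll":0,"gripper":65},{"translation":[125,158,0],"roll":0,"gripper":65},{"translation":[125,158,0],"roll":0,"gripper":65}]' 30 | grep posi; done
python3 -m creep '[{"translation":[21.7,26,0],"roll":0,"gripper":65},{"translation":[21.7,26,20],"roll":0,"gripper":65},{"translation":[21.7,26,50],"roll":0,"gripper":65},{"translation":[21.7,26,85],"roll":0,"gripper":65},{"translation":[21.7,26,85],"roll":0,"gripper":65}]' 30 | grep posi
python3 - <<'E'
from h import *
where()
E
```

```text
position: [0.5407, 0.0824, 0.238]
position: [0.4425, 0.2582, 0.2382]
position: [0.4232, 0.2842, 0.148]
t 29.75 pos [0.4232 0.2842 0.148 ] x [-0.987  0.158  0.009] y [ 0.158  0.987 -0.005] q [ 0.37  0.52  1.8   0.    0.83 -1.04] F [-0.3 -0.6 -0.4] w 0.065 g 0.0
tcp ab [-372.4  348.1] z 148.0 yaw err deg -0.1
```

```bash
python3 -m creep '[{"translation":[0,0,35],"roll":0,"gripper":65},{"translation":[0,0,65],"roll":0,"gripper":65},{"translation":[0,0,65],"roll":0,"gripper":65},{"translation":[0,0,65],"roll":0,"gripper":30},{"translation":[0,0,65],"roll":0,"gripper":30}]' 30 | grep posi
python3 -m creep '[{"translation":[0,0,0],"roll":0,"gripper":30},{"translation":[0,0,0],"roll":0,"gripper":30},{"translation":[0,0,0],"roll":0,"gripper":30},{"translation":[0,0,0],"roll":0,"gripper":30}]' 30 | grep -A9 posi
python3 -c 'from h import *; where()'
python3 -m creep '[{"translation":[0,0,-35],"roll":0,"gripper":30},{"translation":[0,0,-70],"roll":0,"gripper":30},{"translation":[0,0,-105],"roll":0,"gripper":30},{"translation":[0,0,-138],"roll":0,"gripper":30}]' 30 | grep grip
for i in 1 2; do python3 -m creep '[{"translation":[-95,-165,0],"roll":0,"gripper":30},{"translation":[-95,-165,0],"roll":0,"gripper":30},{"translation":[-95,-165,0],"roll":0,"gripper":30},{"translation":[-95,-165,0],"roll":0,"gripper":30},{"translation":[-95,-165,0],"roll":0,"gripper":30}]' 30 | grep grip; done
python3 -m creep '[{"translation":[-7.6,-12.6,0],"roll":0,"gripper":30},{"translation":[-7.6,-12.6,0],"roll":0,"gripper":30},{"translation":[-7.6,-12.6,0],"roll":0,"gripper":30},{"translation":[-7.6,-12.6,0],"roll":0,"gripper":30}]' 30 | grep grip
python3 -c 'from h import *; where()'
```

```text
position: [0.4284, 0.2856, 0.0894]
position: [0.4281, 0.2854, 0.0891]
tool_rot: [0.08, 0.997, 0.001, 0.001]
ft_force: [-0.6, -1.2, 7.3]
grip_width: 0.0397
grip_force: 30.0
t 30.5 pos [0.4281 0.2854 0.0891] x [-0.987  0.159 -0.003] y [0.159 0.987 0.001] q [ 0.37  0.62  1.84 -0.    0.68 -1.04] F [-0.6 -1.2  7.3] w 0.0397 g 30.0
tcp ab [-377.   350.1] z 89.1 yaw err deg -0.0
grip_width: 0.0393
grip_force: 30.0
grip_width: 0.0391
grip_force: 30.0
grip_width: 0.0393
grip_force: 30.0
grip_width: 0.0392
grip_force: 30.0
t 32.0 pos [ 0.5663 -0.0827  0.225 ] x [-0.987  0.158  0.003] y [0.158 0.987 0.001] q [-0.34  0.48  1.58  0.    1.08 -1.75] F [-0.3  0.4 -2.6] w 0.0392 g 30.0
tcp ab [-572.2    8.9] z 225.0 yaw err deg -0.1
```

```bash
python3 -m creep '[{"translation":[-1,0,0],"roll":0,"gripper":30},{"translation":[-1,-1,20],"roll":0,"gripper":30},{"translation":[-1,-1,40],"roll":0,"gripper":30},{"translation":[-1,-1,58],"roll":0,"gripper":30},{"translation":[-1,-1,73],"roll":0,"gripper":30}]' 30 | grep -A4 posi
python3 -c 'from h import *; where()'
python3 -m creep '[{"translation":[0,0,0],"roll":0,"gripper":30},{"translation":[0,0,0],"roll":0,"gripper":55},{"translation":[0,0,0],"roll":0,"gripper":55},{"translation":[0,0,0],"roll":0,"gripper":55},{"translation":[0,0,-25],"roll":0,"gripper":55}]' 30 | grep -A3 posi
python3 -m creep '[{"translation":[10,40,-30],"roll":0,"gripper":65},{"translation":[40,75,-40],"roll":0,"gripper":65},{"translation":[60,110,-60],"roll":0,"gripper":65},{"translation":[80,150,-60],"roll":0,"gripper":65},{"translation":[110,170,-60],"roll":0,"gripper":65}]' 30 | grep -A3 posi
python3 - <<'E'
from h import *
where();bot()
T=viewer.camera("top");S=viewer.camera("scene")
cv2.imwrite("pics/b6.png",np.hstack([cv2.resize(T[150:310,330:530],(400,320)),cv2.resize(S[150:310,200:400],(400,320))]))
E
```

```text
position: [0.5676, -0.0836, 0.1515]
tool_rot: [0.079, 0.997, 0.0, -0.001]
ft_force: [0.4, 0.5, -2.3]
grip_width: 0.0396
grip_force: 30.0
t 32.42 pos [ 0.5676 -0.0836  0.1515] x [-0.988  0.157  0.001] y [0.157 0.988 0.001] q [-0.34  0.58  1.65  0.    0.92 -1.75] F [ 0.4  0.5 -2.3] w 0.0396 g 30.0
tcp ab [-573.7    8.1] z 151.5 yaw err deg -0.2
position: [0.5664, -0.0847, 0.1752]
tool_rot: [0.08, 0.997, 0.001, -0.003]
ft_force: [-0.3, -0.4, 0.7]
grip_width: 0.053
position: [0.4968, 0.0925, 0.2403]
tool_rot: [0.08, 0.997, 0.001, 0.005]
ft_force: [0.7, 0.9, 0.6]
grip_width: 0.0645
t 33.25 pos [0.4968 0.0925 0.2403] x [-0.987  0.16  -0.01 ] y [0.16  0.987 0.002] q [-0.04  0.37  1.74  0.    1.03 -1.45] F [0.7 0.9 0.6] w 0.0645 g 0.0
tcp ab [-475.6  170.6] z 240.3 yaw err deg -0.0
cap [0.786 0.213 0.085] ab [-742.1  336.3] gap 0.3
cap [0.646 0.109 0.085] ab [-620.6  211.3] gap 0.6
cap [ 0.638 -0.092  0.15 ] ab [-644.3   10.6] gap 0.1
cap [ 0.627 -0.166  0.149] ab [-645.2  -64.2] gap 0.2
cap [ 0.565 -0.084  0.147] ab [-571.6    7.5] gap 1.8
cap [ 0.554 -0.156  0.148] ab [-572.3  -65.3] gap 2.3
```

View pics/b6.png

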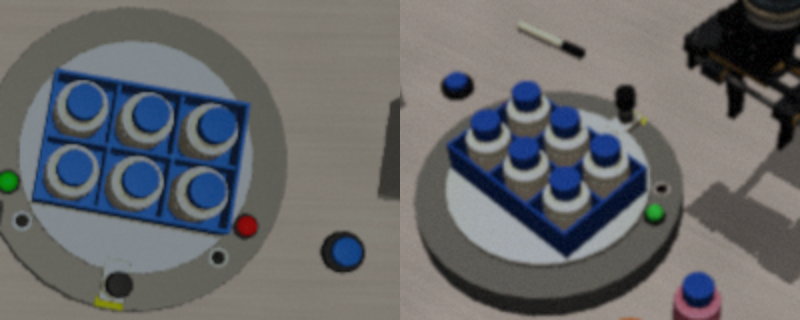

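All six white bottles stand in the crate, one per cell. The knob is still at the yellow mark, at (119,285) in the crop. Back to the knob.

```bash
python3 -m creep '[{"translation":[17,-195,0],"roll":0,"gripper":60},{"translation":[17,-195,0],"roll":0,"gripper":60},{"translation":[17,-195,0],"roll":0,"gripper":60},{"translation":[17,-195,0],"roll":0,"gripper":60},{"translation":[17,-195,0],"roll":0,"gripper":60}]' 30 | grep posi
python3 -m creep '[{"translation":[3,-42,0],"roll":0,"gripper":60},{"translation":[3,-42,0],"roll":0,"gripper":60},{"translation":[3,-42,30],"roll":0,"gripper":60},{"translation":[3,-42,60],"roll":0,"gripper":60},{"translation":[3,-42,60],"roll":0,"gripper":60}]' 40 | grep posi
python3 -c 'from h import *; where()'
```

```text
position: [0.4463, -0.1037, 0.2377]
position: [0.4342, -0.1404, 0.1736]
t 34.28 pos [ 0.4342 -0.1404  0.1736] x [-0.987  0.162  0.007] y [0.162 0.987 0.003] q [-0.56  0.42  1.91 -0.    0.82 -1.97] F [-0.5 -0.4 -0.2] w 0.0598 g 0.0
tcp ab [-451.1  -69.3] z 173.6 yaw err deg 0.2
```

```bash
python3 -m creep '[{"translation":[0,0,0],"roll":0,"gripper":60},{"translation":[0,0,30],"roll":0,"gripper":60},{"translation":[0,0,60],"roll":0,"gripper":60},{"translation":[0,0,76],"roll":0,"gripper":60},{"translation":[0,0,76],"roll":0,"gripper":20}]' 40 | grep posi
python3 -m creep '[{"translation":[0,0,0],"roll":0,"gripper":20},{"translation":[0,0,0],"roll":0,"gripper":20},{"translation":[0,0,0],"roll":0,"gripper":20},{"translation":[0,0,0],"roll":0,"gripper":20},{"translation":[0,0,0],"roll":0,"gripper":20}]' 40 | grep grip
python3 -c 'from h import *; where()'
```

```text
position: [0.4364, -0.1401, 0.1]
grip_width: 0.0291
grip_force: 40.0
t 35.12 pos [ 0.4372 -0.1404  0.1022] x [-0.987  0.159 -0.003] y [ 0.159  0.987 -0.001] q [-0.55  0.56  1.97  0.    0.62 -1.97] F [0.  1.4 5.7] w 0.0291 g 40.0
tcp ab [-454.   -68.8] z 102.2 yaw err deg -0.0
```

```bash
python3 -m creep '[{"translation":[0,0,-5],"roll":0,"gripper":20},{"translation":[0,0,-12],"roll":0,"gripper":20},{"translation":[0,0,-19],"roll":0,"gripper":20},{"translation":[0,0,-19],"roll":0,"gripper":20},{"translation":[0,0,-19],"roll":0,"gripper":20}]' 50
python3 -c 'from h import *; where()'
```

```text
time: 35.53
position: [0.4371, -0.1404, 0.1204]
tool_rot: [0.08, 0.997, -0.0, 0.001]
ft_force: [4.1, -1.5, -8.7]
grip_width: 0.0287
grip_force: 50.0
t 35.53 pos [ 0.4371 -0.1404  0.1204] x [-0.987  0.159 -0.002] y [ 0.159  0.987 -0.001] q [-0.56  0.52  1.95  0.    0.67 -1.97] F [ 4.1 -1.5 -8.7] w 0.0287 g 50.0
tcp ab [-453.9  -68.8] z 120.4 yaw err deg -0.0
```

Lifted, with about 7 to 9 N of spring force. Now turn gently.

```bash
for i in 1 2; do python3 -m creep '[{"translation":[-0.1,6.8,0],"roll":2.5,"gripper":20},{"translation":[-0.6,13.5,0],"roll":5,"gripper":20},{"translation":[-1.3,20.2,0],"roll":7.5,"gripper":20},{"translation":[-2.4,26.9,0],"roll":10,"gripper":20},{"translation":[-3.7,33.5,0],"roll":12.5,"gripper":20}]' 50 | grep -A4 posi; done
python3 -c 'from h import *; where(); bot()'
```

```text
position: [0.4457, -0.1077, 0.1197]
tool_rot: [0.189, 0.982, -0.0, 0.0]
ft_force: [3.4, -1.4, -7.4]
grip_width: 0.0289
grip_force: 50.0
position: [0.461, -0.0777, 0.1196]
tool_rot: [0.294, 0.956, -0.0, -0.0]
ft_force: [2.6, -1.0, -8.0]
grip_width: 0.0291
grip_force: 50.0
t 36.37 pos [ 0.461  -0.0777  0.1196] x [-0.827  0.562  0.001] y [ 0.562  0.827 -0.001] q [-0.41  0.53  1.93 -0.    0.68 -1.38] F [ 2.6 -1.  -8. ] w 0.0291 g 50.0
tcp ab [-467.5   -3.1] z 119.6 yaw err deg 25.0
cap [0.786 0.214 0.085] ab [-742.   336.4] gap 0.4
cap [0.646 0.109 0.084] ab [-620.7  211.2] gap 0.6
cap [ 0.6   -0.079  0.147] ab [-604.8   17.9] gap 1.1
```

```bash
for i in 1 2; do python3 -m creep '[{"translation":[-0.1,6.8,0],"roll":2.5,"gripper":20},{"translation":[-0.6,13.5,0],"roll":5,"gripper":20},{"translation":[-1.3,20.2,0],"roll":7.5,"gripper":20},{"translation":[-2.4,26.9,0],"roll":10,"gripper":20},{"translation":[-3.7,33.5,0],"roll":12.5,"gripper":20}]' 50 | grep -A4 posi; done
python3 -m creep '[{"translation":[0,0,0],"roll":0,"gripper":20},{"translation":[0,0,0],"roll":0,"gripper":20}]' 50 | grep -A3 posi
python3 -c 'from h import *; where(); go((.5119,-.0322,.1196))'
```

```text
position: [0.4821, -0.052, 0.1195]
tool_rot: [0.396, 0.918, -0.0, -0.001]
ft_force: [1.4, 0.2, -7.7]
grip_width: 0.0288
grip_force: 50.0
position: [0.5083, -0.0313, 0.1192]
tool_rot: [0.493, 0.87, -0.001, -0.002]
ft_force: [1.5, 1.8, -8.2]
grip_width: 0.0288
grip_force: 50.0
position: [0.5086, -0.0311, 0.1193]
tool_rot: [0.493, 0.87, -0.0, -0.002]
ft_force: [1.3, 3.3, -7.3]
grip_width: 0.0291
t 37.47 pos [ 0.5086 -0.0311  0.1193] x [-0.515  0.857  0.003] y [ 0.857  0.515 -0.002] q [-0.28  0.57  1.83  0.    0.75 -0.82] F [ 1.3  3.3 -7.3] w 0.0291 g 50.0
tcp ab [-507.    50.5] z 119.3 yaw err deg 49.8
[-2.6  2.3 -0.3]
```

```bash
python3 -m creep '[{"translation":[0,1.8,0],"roll":0,"gripper":20},{"translation":[0,1.8,0],"roll":0,"gripper":20},{"translation":[0,1.8,7],"roll":0,"gripper":20},{"translation":[0,1.8,12],"roll":0,"gripper":20},{"translation":[0,1.8,18],"roll":0,"gripper":20}]' 50 | grep -A2 posi
python3 -m creep '[{"translation":[0,0,0],"roll":0,"gripper":20},{"translation":[0,0,0],"roll":0,"gripper":20}]' 50 | grep -A2 posi
python3 -c 'from h import *; where()'
```

```text
position: [0.5102, -0.0303, 0.1017]
tool_rot: [0.494, 0.869, 0.0, -0.002]
ft_force: [-8.3, 8.3, 57.8]
position: [0.5105, -0.0301, 0.1023]
tool_rot: [0.494, 0.869, 0.0, -0.001]
ft_force: [-1.8, 7.3, 1.7]
t 38.05 pos [ 0.5105 -0.0301  0.1023] x [-0.512  0.859  0.003] y [ 0.859  0.512 -0.001] q [-0.28  0.6   1.83  0.    0.71 -0.82] F [-1.8  7.3  1.7] w 0.029 g 50.0
tcp ab [-508.7   51.8] z 102.3 yaw err deg 50.0
```

```bash
python3 -m creep '[{"translation":[0,0,0],"roll":0,"gripper":60},{"translation":[0,0,0],"roll":0,"gripper":60},{"translation":[0,0,0],"roll":0,"gripper":60},{"translation":[0,0,0],"roll":0,"gripper":60},{"translation":[0,0,-30],"roll":0,"gripper":60}]' 40 | grep -A1 posi
python3 -m creep '[{"translation":[0,0,-40],"roll":0,"gripper":60},{"translation":[0,0,-80],"roll":0,"gripper":60},{"translation":[0,0,-110],"roll":0,"gripper":0},{"translation":[0,0,-110],"roll":0,"gripper":0}]' 40 | grep -A1 posi
python3 - <<'E'
from h import *
where(); go((.487,-.300,.24),(.4861,-.4265,.10),(.4861,-.4265,.035)); crate()
print(w2px("scene",[[.5124,-.0301,.113]]),w2px("top",[[.5124,-.0301,.113]]))
E
```

```text
position: [0.509, -0.031, 0.1285]
tool_rot: [0.494, 0.869, -0.001, -0.004]
position: [0.516, -0.0325, 0.2486]
tool_rot: [0.494, 0.87, 0.002, 0.008]
t 38.8 pos [ 0.516  -0.0325  0.2486] x [-0.512  0.859 -0.011] y [0.859 0.513 0.01 ] q [-0.28  0.37  1.7  -0.    1.06 -0.82] F [ 1.3 -1.1 -0.2] w 0.0525 g 0.0
tcp ab [-514.6   50.3] z 248.6 yaw err deg 50.0
[-214.7 -162.1    9.5]
[-321.2 -229.1  150. ]
[-320.5 -229.8  215. ]
crate [ 0.5922 -0.1623] long axis deg 30.87 sides 0.159 0.227
[[330.74813453 227.38297063]] [[341.47987228 258.04072096]]
```

```bash
python3 -m creep '[{"translation":[-162,-116,0],"roll":0,"gripper":0},{"translation":[-162,-116,0],"roll":0,"gripper":0},{"translation":[-162,-116,0],"roll":0,"gripper":0},{"translation":[-162,-116,0],"roll":0,"gripper":0},{"translation":[-162,-116,0],"roll":0,"gripper":0}]' 40 | grep posi
python3 -m creep '[{"translation":[-160,-114,0],"roll":0,"gripper":0},{"translation":[-160,-114,0],"roll":0,"gripper":0},{"translation":[-160,-114,0],"roll":0,"gripper":0},{"translation":[-160,-114,0],"roll":0,"gripper":0},{"translation":[-160,-114,0],"roll":0,"gripper":0}]' 40 | grep posi
python3 -m creep '[{"translation":[0,0,40],"roll":0,"gripper":0},{"translation":[0,0,80],"roll":0,"gripper":0},{"translation":[0,0,120],"roll":0,"gripper":0},{"translation":[0,0,140],"roll":0,"gripper":0},{"translation":[0,0,140],"roll":0,"gripper":0}]' 40 | grep posi
python3 -m creep '[{"translation":[0,0,0],"roll":0,"gripper":0},{"translation":[0,0,0],"roll":0,"gripper":0}]' 40 | grep posi
python3 - <<'E'
from h import *
where(); go((.4861,-.4265,.06))
T=viewer.camera("top");S=viewer.camera("scene")
cv2.imwrite("pics/b7.png",np.hstack([cv2.resize(T[150:310,320:520],(400,320)),cv2.resize(S[150:310,200:400],(400,320))]))
E
```

```text
position: [0.494, -0.2325, 0.2406]
position: [0.4777, -0.4292, 0.24]
position: [0.4753, -0.4217, 0.0945]
position: [0.4796, -0.4261, 0.1026]
t 40.27 pos [ 0.4796 -0.4261  0.1026] x [-0.513  0.859 -0.002] y [0.859 0.513 0.   ] q [-0.9   0.72  1.5  -0.    0.92 -1.44] F [-0.8 -0.4  0.8] w 0.0006 g 0.0
tcp ab [-541.5 -344.1] z 102.6 yaw err deg 50.0
[-3.6  5.4 42.6]
```

View pics/b7.png

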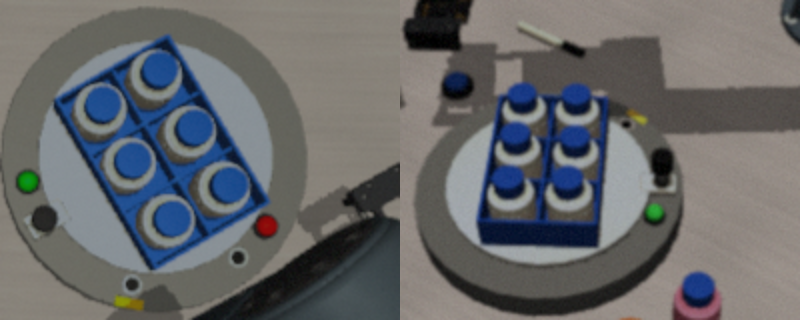

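Knob at the green lamp's hole: (661,160) in the scene crop and (44,219) in the top crop, at home height. All six bottles are upright. Now press.

```bash
python3 -m creep '[{"translation":[-3.5,5.5,20],"roll":0,"gripper":0},{"translation":[-3.5,5.5,42],"roll":0,"gripper":0},{"translation":[-3.5,5.5,52],"roll":0,"gripper":0},{"translation":[-3.5,5.5,58],"roll":0,"gripper":0},{"translation":[-3.5,5.5,62],"roll":0,"gripper":0}]' 40 | grep -A2 posi
python3 -m creep '[{"translation":[0,0,3],"roll":0,"gripper":0},{"translation":[0,0,5],"roll":0,"gripper":0},{"translation":[0,0,5],"roll":0,"gripper":0}]' 40 | grep -A2 posi
```

```text
position: [0.4857, -0.4256, 0.0404]
tool_rot: [0.494, 0.87, -0.0, 0.0]
ft_force: [0.2, 1.5, 1.9]
position: [0.4857, -0.4257, 0.0359]
tool_rot: [0.494, 0.87, -0.0, 0.0]
ft_force: [-2.0, 1.3, 4.7]
```

```bash
python3 -m creep '[{"translation":[0,0,2],"roll":0,"gripper":0},{"translation":[0,0,3],"roll":0,"gripper":0},{"translation":[0,0,3],"roll":0,"gripper":0},{"translation":[0,0,3],"roll":0,"gripper":0}]' 40 | grep -A2 posi
```

```text
position: [0.4858, -0.4257, 0.0353]
tool_rot: [0.493, 0.87, -0.0, 0.0]
ft_force: [-2.8, 4.5, 16.2]
```

Bottomed out: the force is 16 N and the tool has stopped. Retreat and check.

```bash
python3 -m creep '[{"translation":[0,0,-30],"roll":0,"gripper":0},{"translation":[0,0,-70],"roll":0,"gripper":0},{"translation":[0,0,-110],"roll":0,"gripper":0},{"translation":[0,0,-150],"roll":0,"gripper":0},{"translation":[0,0,-150],"roll":0,"gripper":0}]' 40 | grep -A2 posi
python3 -m creep '[{"translation":[0,0,0],"roll":0,"gripper":0},{"translation":[0,0,0],"roll":0,"gripper":0},{"translation":[0,0,0],"roll":0,"gripper":0}]' 40 | grep -A2 posi
python3 - <<'E'
from h import *
crate(); T=viewer.camera("top");S=viewer.camera("scene")
cv2.imwrite("pics/b8.png",np.hstack([cv2.resize(T[110:410,110:520],(400,293)),cv2.resize(S[150:397,200:537],(400,293))]))
E
```

```text
position: [0.4896, -0.4302, 0.1917]
tool_rot: [0.494, 0.87, -0.004, 0.009]
ft_force: [0.4, -1.3, 0.9]
position: [0.4849, -0.4247, 0.1804]
tool_rot: [0.494, 0.87, 0.001, -0.001]
ft_force: [-0.3, -0.9, 0.8]
crate [ 0.5922 -0.1623] long axis deg 30.82 sides 0.159 0.227
```

View pics/b8.png

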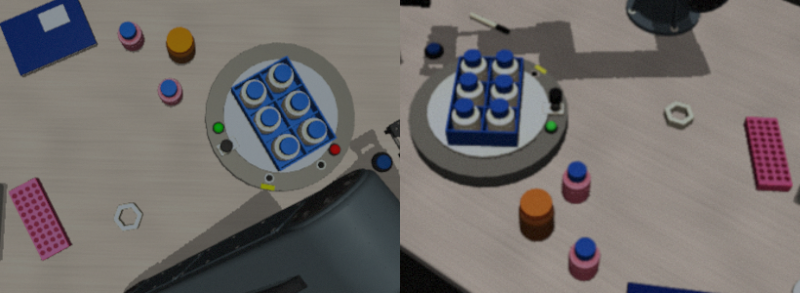

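The six bottles stand upright in the crate at the green station. Jar, rack, collar, marker and pink bottles are where they were.

```bash
python3 -c 'from rig import hand_in; print(hand_in())'
```

```text
the job is handed in; nothing more can be done
None
```

Job handed in: all six blue-capped bottles stand upright in the crate, the turntable is at the green-lamp station with the plunger home, the start button was pressed, and nothing else on the bench was moved.

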